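# Reload the gift-ribbon dispenser

### The arm

A 6-joint arm with a two-finger parallel gripper is mounted at the origin on the work surface. World frame = base frame: x ahead of the robot, y to its left, z up, the work surface at z = 0. Lengths are in mm, angles in rad, forces in N, time in s.
With the tool pointing down it reaches from about 275 to 750 mm from the base axis. Payload 10.2 kg.
Tool frame: the origin (TCP) lies between the finger pads; the fingertips stand 17 mm ahead of it and the grasp point (between the pads) lies 2 mm behind it (tips_ahead is the distance from the TCP to the fingertips, in mm); z points along the fingers, y is the line along which they close (so a half turn about z gives the same grasp; the last joint's range is limited). The gripper opens to 85 mm and grips with 20 to 120 N. Pads are 22 mm wide; open, the fingers measure 114 mm over their backs; the gripper's body (76 mm by 85 mm) begins 54 mm behind the grasp point. The pads swing forward as they close: fully open they stand 13 mm farther back than shut.
Start: joints at [-1.341, 0.313, 1.498, -0, 1.331, -0.223], TCP at [229.668, -472.105, 213.794] pointing down, gripper open.
Joint ranges: [-2.94, 2.94], [-0.97, 2.17], [0.19, 2.56], [-1.23, 4.37], [0.02, 3.11], [-2.88, 2.88]. Speed limits (rad/s): [2.39, 2.39, 3.01, 3.14, 3.14, 3.14].

### API

Orientations are given as a unit quaternion [w, x, y, z].
In Python, from rig import sense, capture, finish_job, boxes_of, tips_ahead gives the robot as it stands.
- The arm moves only by the tool drive_tool, never from a script. Its argument "commands" is text: rows parted by semicolons, each of 7 numbers parted by spaces: the shift along the world's x, y, z in units of 0.1 m (1.0 is 0.1 m), then the turn, a rotation vector about the world's x, y, z in units of pi/4 rad (1.0 is pi/4 rad), then the opening in per cent of the stroke, from 0 (shut) to 100 (fully open). A call has 1 to 20 rows; each row shifts and turns the commanded pose from where the row before left it; what a row does not reach is not made up. A row lasts 1/12 s, in which the tool goes at most 41.7 mm and 7.16 degrees, less where a joint would pass 70% of its speed; a pose out of reach is approached as far as the arm can. A call with a number of a shift or a turn outside -1 to 1 is refused whole. A call with a gripper value outside its range is refused whole. The fingers move at their own pace and stop on an object; "force" is the grip in N (left out, the last holds). Time passes only in rows, so rows that do not move let the fingers close. It gives the time, the measured TCP pose, the force, the opening and the grip force at its end, in the units of the state.
- sense(): the state, without advancing time (a new reading comes with each control period).
- capture(name): name is "side" or "top"; returns a dict with "pixels" (420x560x3 uint8, blue, green, red), "fov_y" (degrees; the focal length in pixels is half the picture's height over the tangent of half this angle, whatever the lens; pixels are square), "cx", "cy" (the principal point, pixels), "k1" (the pictures are not rectified: a ray, as slopes to the right and down, at radius r is drawn at 1 + k1 r^2 times it, then the intrinsics apply), "position" and "attitude" of the camera in the world. Camera axes: x right, y down, z forward; pixel columns grow to the right and rows downward; lengths in mm; the calibration is good to about 2 mm. A picture is of the moment at which its call begins. There is no depth.
- finish_job(): hands the job in; it is judged then, once.
Trained networks look in a picture, given as the dict that the camera call returned (one of the last four; its "shot" number tells which), for a name from the list of things; names that differ only in an ending like _2 or _b are one class to them, and where a whole thing is asked for, a point or a joint stands for the part that bears it (a point fixed in the world has none). Each returns a list of dicts, best first, with "confidence" (0 to 1); they miss things now and then, are a little off and sometimes report something else, mostly with a low value. They report only what shows in the picture. A call takes as long as a camera call.
- boxes_of(picture, name): "position" ([column, row] in pixels, amid what is visible of it).
The state is a dict: "time_s": time; "joints": joint angles; "dq": joint speeds; "tau": joint torques, N m; "eef_pos": TCP position; "ee_rot": TCP orientation; "force": force on the tool from outside, world axes, zero at the start; "wrist_torque": the same for the moment, N m; "grip_width": opening from 0.0 (shut) to 1.0 (fully open); "grip_force": force on a finger pad.
Only numpy, scipy, OpenCV 4.12 (cv2) and the standard library are available. Lean on these libraries where they do the work, as an engineer would, in place of code of your own. Each camera call takes 0.05 s, during which the arm holds its last target. There are 200 camera calls.

### The job

The ribbon dispenser on the gift-wrapping counter is empty: take its spindle out, thread the bare shaft over the low lip of the clear bin through the wide spool of ribbon, and lift the spool out hanging on the shaft, without the gripper or arm touching the spool. Lower the loaded spindle back into the two slots of the dispenser, so that the spool hangs freely between its cheeks and the handle sticks out on the same side as before, and let go. Then lower the cover gently until it is fully shut, and leave the narrow spool and the other things on the counter where they are.

Things in the scene. Friction and masses are not known exactly. Their poses are not given: they have to be found in the camera images.
- dispenser: White steel ribbon dispenser, fixed, 112 (x) x 91 (y) x 96 mm tall, open on top. Origin: under its centre, on the counter; x to its back, y along the spindle. A cheek 8 mm thick at each y end, inner faces 75 mm apart, each with an open slot from the top at x = 0. Seated as at the start, the spindle's handle points to -y, its neck is in the -y slot and its origin at y = -30.5 mm.
- slot_near (a point): Where the seated shaft's axis crosses the middle of the -y cheek: y = -41.5 mm, 62 mm up. Slot 16 mm wide, flared to 32 mm over its top 10 mm, flat bottom 57 mm up. The cheek has 3 mm to spare either way in the spindle's 14 mm neck.
- slot_far (a point): The same in the +y cheek: y = +41.5 mm, 62 mm up. About 68 mm lie between the seated collar's face and this cheek, so a spool left more than 24 mm from the collar would land on the cheek.
- cover (a joint): Clear flat cover of the dispenser, hinged at its back edge: 0 = shut on its stop, about 1.6 to 2.0 rad = open, leaning back. 112 mm from hinge to front edge, 99 mm wide, 4 mm thick, steel strip at the front edge. Stiff hinge: stays where it is left, takes about 2 N at the front edge to turn, by a push on its outer (upper) face. Shut, its top face is 100.5 mm up.
- cover_hinge (a point): Middle of the hinge line, on the cover's inner (lower) face: 54 mm behind the dispenser's origin, 96.5 mm up. Turns with the cover: -x points to the front edge, +z out of the outer (upper) face, y along the hinge.
- spindle: Loose spindle, at the start lying in the two slots; may roll about its long y axis. Origin on the axis at the face of the collar. Polished steel shaft, diameter 10, from y = 0 to +120 mm; collar, diameter 32, -4 to 0; neck, diameter 10, -18 to -4; shoulder, diameter 24, -22 to -18; black handle, diameter 16, -102 to -22. 120 g, mostly the shaft.
- spindle_grip (a point): Point on the axis of the spindle's handle, at y = -64 mm of the spindle: where to grip it.
- spindle_tip (a point): Round tip of the spindle's shaft, at y = +120 mm of the spindle.
- bin: Clear open bin, fixed, 188 (x) x 136 (y) mm, origin under its centre. Floor and walls 4 mm thick; two compartments side by side along x, centres at x = -46 and +46 mm, each 88 to 90 x 128 mm inside. The x walls and the divider are 60 mm tall, the +y wall 80 mm, the -y wall is the low lip.
- bin_lip (a point): Middle of the top of the bin's low lip, 50 mm up, at y = -66 mm of the bin. A level shaft through the spool's bore would hit the lip: it has to come over the lip sloping tip-down, 13 to 18 degrees.
- wide_spool: Wide spool of ribbon, loose, lying on its rim in either compartment: flanges 76 mm in diameter, 44 mm long, plain bore 30 mm in diameter right through; 120 to 210 g. Origin: its centre, 42 mm up at the start. y: the bore's axis, roughly the bin's y. Its face is 35 to 46 mm from the lip's inner face, 38 to 49 mm are free behind it.
- bore (a point): Middle of the wide spool's bore (the spool's centre). Hung on a level shaft the spool's centre is 10 mm below the shaft's axis and, carried smoothly, it stays put by friction; it slides along the polished shaft when that slopes by more than 9 to 14 degrees.
- narrow_spool: Narrow spool of the same ribbon, 22 mm long, otherwise alike, lying in the other compartment; to be left alone.
- jar_a: jar of chocolate spread with a brass lid, 66 mm across, 85 mm tall; origin under its centre; to be left alone
- jar_b: second such jar; to be left alone
- gift_box: closed gift box 104 x 104 x 48 mm; origin under its centre; to be left alone
- tin: flat round brass tin, 87 mm across, 36 mm tall; origin under its centre; to be left alone
- scoop: steel sweet scoop lying on the counter, about 190 mm long and 53 mm tall; to be left alone
- tape: desk tape dispenser, 140 x 55 mm, 89 mm tall; origin under its centre; to be left alone
- scissors: scissors lying flat, about 190 mm long, 8 mm thick; to be left alone

How it is judged (in metres and radians):
On the way, in this order (a step that is already met when the one before it is completed fails the run):
1. the wide spool hangs on the spindle's shaft, lifted clear of the bin (its centre more than 110 mm above the counter) (height (world z) of wide_spool above 0.11 m and y of wide_spool in the frame of spindle between 0.012 and 0.115 m and distance between wide_spool and spindle below 0.118 m and contact force between wide_spool and spindle above 0.3 N), for 0.2 s.
2. the loaded spindle sits in both slots of the dispenser, the spool hanging between the cheeks, while the cover is still open (x of spindle in the frame of dispenser between -0.007 and 0.007 m and y of spindle in the frame of dispenser between -0.041 and -0.02 m and z of spindle in the frame of dispenser between 0.057 and 0.067 m and x of spindle_tip in the frame of dispenser between -0.01 and 0.01 m and z of spindle_tip in the frame of dispenser between 0.055 and 0.069 m and x of wide_spool in the frame of dispenser between -0.014 and 0.014 m and y of wide_spool in the frame of dispenser between -0.02 and 0.02 m and z of wide_spool in the frame of dispenser between 0.047 and 0.058 m and value of joint cover above 1 rad), for 0.2 s.
At the end, for the whole second after the job is handed in: The spindle lies in both slots (shaft 62 mm up within 5 mm, 7 mm at the tip; collar face 20 to 41 mm from the middle, on the -y side), the wide spool hangs on it between the cheeks (centre 47 to 58 mm up, within 14 mm of the slots' plane), both at rest; the cover is shut within 0.06 rad (x of spindle in the frame of dispenser between -0.007 and 0.007 m and y of spindle in the frame of dispenser between -0.041 and -0.02 m and z of spindle in the frame of dispenser between 0.057 and 0.067 m and x of spindle_tip in the frame of dispenser between -0.01 and 0.01 m and z of spindle_tip in the frame of dispenser between 0.055 and 0.069 m and x of wide_spool in the frame of dispenser between -0.014 and 0.014 m and y of wide_spool in the frame of dispenser between -0.02 and 0.02 m and z of wide_spool in the frame of dispenser between 0.047 and 0.058 m and linear speed of each of wide_spool, spindle below 0.03 m/s and value of joint cover below 0.06 rad); the robot touches nothing.
It fails at once if the gripper or arm touches the wide spool (contact force between any of the fingers, the arm and wide_spool above 0.5 N).
It fails at once if the cover is let fall or slammed onto its stop (faster than 1.5 rad/s over the last 0.12 rad) (value of joint cover below 0.12 rad and velocity of joint cover below -1.5 rad/s).
It fails at once if the narrow spool or another thing on the counter is moved by more than 30 mm (distance of any of narrow_spool, jar_a, jar_b, gift_box, tin, scoop, tape, scissors from where it was at the start of the episode above 0.03 m).
It also fails if it takes over 72 s, if anything falls off the work surface, if the arm or the gripper's body presses on something with over 40 N, if the wrist force passes 120 N, or if a joint passes its speed limit or range.

## Working session

There is one attempt and no reset: what is moved stays moved. The work goes in short steps, Python scripts to look and compute and a tool call to move; the robot and the scene stay as the last step left them, time stands still between calls to the robot, and variables do not carry over. Pictures are saved under pics/ and viewed, at most 10 in all, crops included, and the job is handed in when it is done.

Besides the shell and the picture viewer there is one more tool, called after "Request:" as name(argument=value, ...) on one line, values as JSON. drive_tool: Moves the arm, as the interface text tells. Shifts and turns lie within -1 to 1; 1 stands for 0.1 m of shift or pi/4 rad of turn. Its arguments: {"type":"object","properties":{"commands":{"type":"string"},"force":{"type":"number"}},"required":["commands"]}

```bash
mkdir -p pics; ls; cat > h.py <<'E'
import numpy as np, cv2
from scipy.spatial.transform import Rotation as R
from rig import sense, capture, finish_job, boxes_of, tips_ahead
def cam(p):
    f=210/np.tan(np.radians(p["fov_y"])/2)
    a=np.array(p["attitude"],float)
    M=a if a.shape==(3,3) else R.from_quat(np.r_[a[1:],a[0]]).as_matrix()
    return f,M,np.array(p["position"],float)
def ray(p,uv):
    f,M,c=cam(p); d=np.array([(uv[0]-p["cx"])/f,(uv[1]-p["cy"])/f]); s=d.copy()
    for _ in range(30): s=d/(1+p["k1"]*(s@s))
    return c,M@np.r_[s,1]
def atz(p,uv,z):
    c,d=ray(p,uv); return c+d*(z-c[2])/d[2]
def proj(p,X):
    f,M,c=cam(p); q=(np.atleast_2d(X)-c)@M; s=q[:,:2]/q[:,2:]
    s=s*(1+p["k1"]*(s**2).sum(1,keepdims=True)); return s*f+[p["cx"],p["cy"]]
def tri(p1,a,p2,b):
    c1,d1=ray(p1,a);c2,d2=ray(p2,b)
    t=np.linalg.lstsq(np.c_[d1,-d2],c2-c1,rcond=None)[0]
    x=c1+d1*t[0];y=c2+d2*t[1]; return (x+y)/2,np.linalg.norm(x-y)
E
python3 - <<'E'
from h import *
S=capture("side");T=capture("top")
for n,p in(("side",S),("top",T)):
    cv2.imwrite(f"pics/{n}0.png",p["pixels"]); print(n,p["position"],np.round(cam(p)[1],3).tolist(),p["fov_y"],p["k1"])
for n in["dispenser","cover","spindle","bin","wide_spool","narrow_spool","slot_near","slot_far","cover_hinge","spindle_grip","spindle_tip","bin_lip","bore","jar_a","gift_box","tin","scoop","tape","scissors"]:
    for k,p in(("s",S),("t",T)):
        print(n,k,[(np.round(b["position"]).tolist(),round(b["confidence"],2)) for b in boxes_of(p,n)[:3]])
print(sense())
E
```

```text
pics
side [100.58012353 541.21422196 897.85377553] [[-0.765, -0.484, 0.424], [-0.644, 0.592, -0.484], [-0.017, -0.644, -0.765]] 49.19777412211618 -0.08525524737561592
top [ 428.99452187   56.34344164 1246.66939615] [[0.021, -0.994, 0.109], [-1.0, -0.021, -0.005], [0.007, -0.108, -0.994]] 53.22151925622132 -0.12260971364691409
dispenser s [([214.0, 262.0], 0.56)]
dispenser t [([215.0, 212.0], 0.84), ([269.0, 172.0], 0.45), ([212.0, 190.0], 0.21)]
cover s [([201.0, 235.0], 0.97), ([275.0, 149.0], 0.37), ([239.0, 257.0], 0.33)]
cover t [([209.0, 191.0], 0.96), ([216.0, 207.0], 0.25)]
spindle s [([239.0, 257.0], 0.9)]
spindle t [([235.0, 216.0], 0.89), ([218.0, 211.0], 0.71)]
bin s [([319.0, 194.0], 0.77)]
bin t [([334.0, 215.0], 0.84), ([218.0, 206.0], 0.42)]
wide_spool s [([333.0, 191.0], 0.82)]
wide_spool t [([336.0, 203.0], 0.65), ([334.0, 232.0], 0.64)]
narrow_spool s [([307.0, 174.0], 0.92)]
narrow_spool t [([335.0, 207.0], 0.79)]
slot_near s [([217.0, 261.0], 0.87), ([316.0, 189.0], 0.6)]
slot_near t [([217.0, 210.0], 0.89)]
slot_far s [([216.0, 262.0], 0.79)]
slot_far t [([233.0,
[... 1303 characters left out ...]
0, 'joints': array([-1.34139243e+00,  3.12886308e-01,  1.49770623e+00,  1.45457795e-05,
        1.33099115e+00, -2.23404383e-01]), 'dq': array([ 1.12783938e-04, -1.83139152e-04,  8.70117790e-05, -3.91286784e-04,
       -1.29637530e-03, -9.09516884e-05]), 'tau': array([-4.99706312e-04, -4.12167442e+01, -2.59899169e+01, -1.43883553e-04,
        5.41195477e-04,  4.15929350e-06]), 'eef_pos': array([ 229.67558903, -472.10247497,  213.79883769]), 'ee_rot': array([4.46032652e-06, 9.74480262e-01, 2.24473204e-01, 7.07819015e-06]), 'force': array([-0.42008121,  0.00308056,  0.40226139]), 'wrist_torque': array([ 0.00680994,  0.02269653, -0.00673118]), 'grip_force': 0.0, 'grip_width': 1.002757739659618}
```

```bash
python3 - <<'E'
import cv2
t=cv2.imread("pics/top0.png")[130:320,120:440]; s=cv2.imread("pics/side0.png")[130:340,120:440]
cv2.imwrite("pics/tc.png",cv2.resize(t,(800,475),interpolation=cv2.INTER_CUBIC)); cv2.imwrite("pics/sc.png",cv2.resize(s,(800,525),interpolation=cv2.INTER_CUBIC))
E
```

```text
(no output)
```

View pics/tc.png

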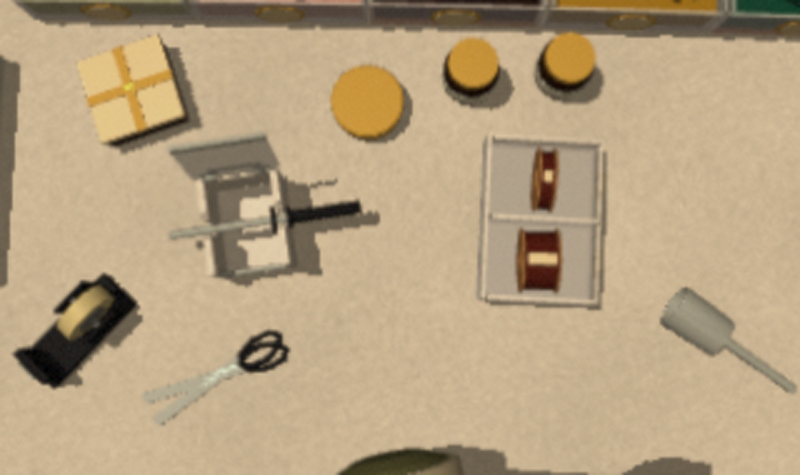

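View pics/sc.png

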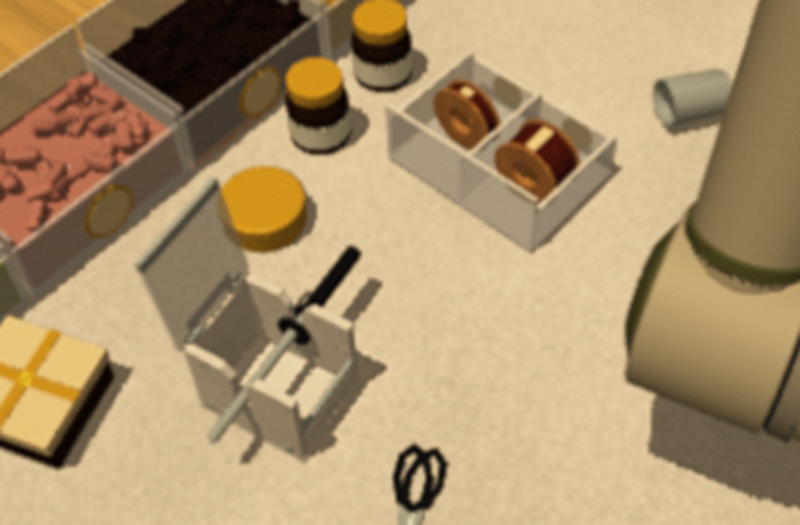

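The top view shows the dispenser with the spindle (tip at about px (189,224), handle end at (263,213)) and the bin at px (313–361, 185–251). The wide spool is in the compartment nearer the robot. The side view confirms the cover is open and leaning back. Next I'll take a closer crop to find which side the lip is on.

```bash
python3 - <<'E'
import cv2,numpy as np
s=cv2.imread("pics/side0.png"); t=cv2.imread("pics/top0.png")
a=cv2.resize(s[145:235,265:375],(800,400)[:0] or (400,327),interpolation=cv2.INTER_CUBIC)
b=cv2.resize(t[178:258,305:370],(400,492),interpolation=cv2.INTER_CUBIC)
c=cv2.resize(s[195:320,165:275],None,fx=3.63,fy=3.63,interpolation=cv2.INTER_CUBIC)
im=np.zeros((600,800,3),np.uint8); im[:327,:400]=a; im[:492,400:]=b
cv2.imwrite("pics/bin.png",im)
E
```

```text
(no output)
```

View pics/bin.png

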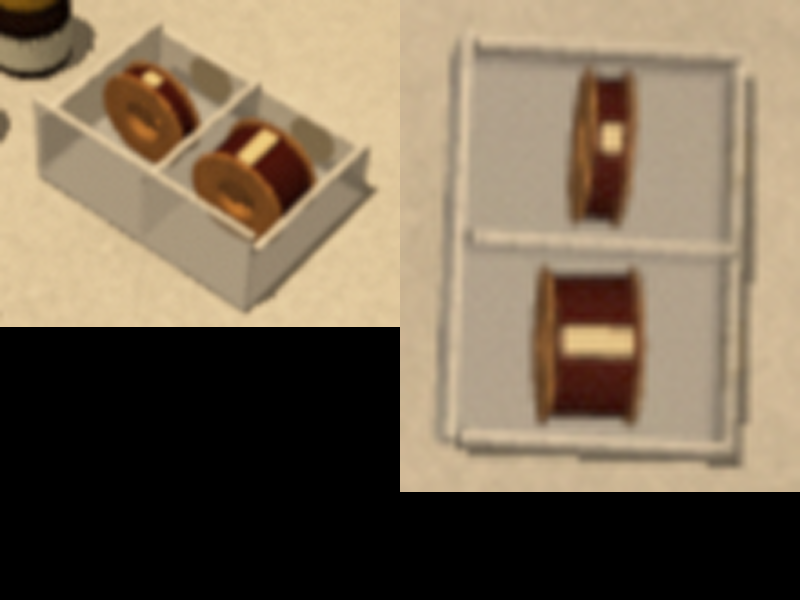

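The tall wall is on the world +y side, since its top edge covers the divider's end. So the low lip faces -y and the spindle can be threaded moving +y without being turned round. Next I'll look closely at the dispenser.

```bash
python3 - <<'E'
import cv2,numpy as np
s=cv2.imread("pics/side0.png"); t=cv2.imread("pics/top0.png")
im=np.zeros((600,800,3),np.uint8)
a=cv2.resize(s[195:315,170:270],(400,480),interpolation=cv2.INTER_CUBIC)
b=cv2.resize(t[175:255,185:275],(400,356),interpolation=cv2.INTER_CUBIC)
im[:480,:400]=a; im[:356,400:]=b
for k in range(0,100,20):
    cv2.line(im,(k*4,480),(k*4,490),(255,255,255),1)
cv2.imwrite("pics/disp.png",im)
E
```

```text
(no output)
```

View pics/disp.png

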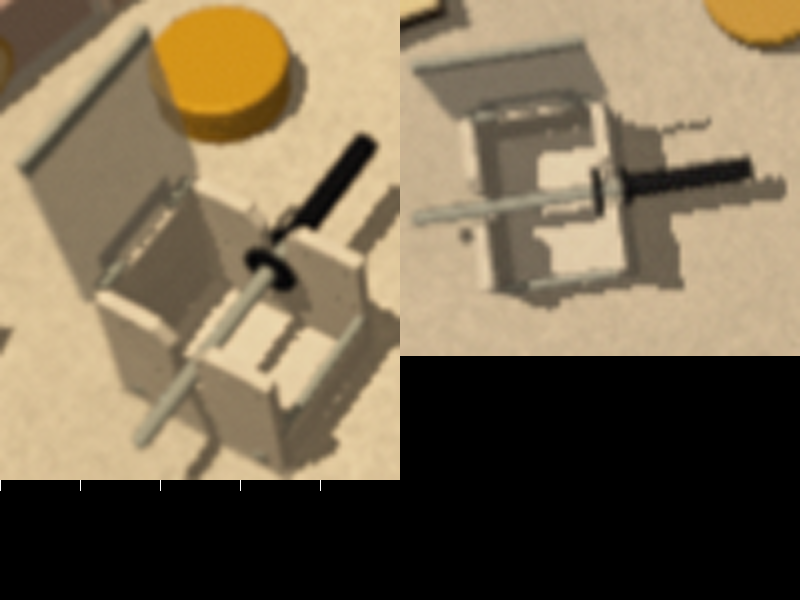

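```bash
cat > fit.py <<'E'
from h import *
from scipy.optimize import least_squares
S=capture("side");T=capture("top")
sd=lambda x,y:(170+x/4,195+y/4); td=lambda x,y:(185+(x-400)/4.444,175+y/4.45)
sb=lambda x,y:(265+x/3.64,145+y/3.63); tb=lambda x,y:(305+(x-400)/6.15,178+y/6.15)
def fit(obs,x0):
    def world(q,L): 
        c,s=np.cos(q[2]),np.sin(q[2]); return np.array([q[0]+c*L[0]-s*L[1],q[1]+s*L[0]+c*L[1],L[2]])
    def res(q): return np.concatenate([proj(p,world(q,L))[0]-uv for p,uv,L in obs])
    r=least_squares(res,x0,loss="soft_l1",x_scale=[1,1,.01]); return r.x,np.round(r.fun.reshape(-1,2),1).tolist()
D=[(S,sd(140,440),(0,88,62)),(S,sd(367,145),(0,-132.5,64)),(S,sd(98,297),(56,45.5,96)),(S,sd(273,388),(-56,45.5,96)),(S,sd(363,265),(-56,-45.5,96)),
(T,td(415,216),(0,89.5,62)),(T,td(750,168),(0,-132.5,62)),(T,td(598,190),(0,-32.5,62)),(T,td(465,115),(56,45.5,96)),(T,td(487,290),(-56,45.5,96)),(T,td(632,272),(-56,-45.5,96)),(T,td(607,105),(56,-45.5,96))]
d,f=fit(D,[500,100,0.]); print("disp",d.round(3),f)
B=[(S,sb(40,105),(94,68,80)),(S,sb(255,240),(-94,68,80)),(S,sb(160,28),(94,-68,60)),(S,sb(365,152),(-94,-68,60)),
(T,tb(462,38),(94,68,80)),(T,tb(455,437),(-94,68,80)),(T,tb(738,58),(94,-68,60)),(T,tb(733,450),(-94,-68,60))]
b,f=fit(B,[500,-200,0.]); print("bin",b.round(3),f)
W=[(T,tb(545,265),(38,22,42)),(T,tb(636,268),(38,-22,42)),(T,tb(632,422),(-38,-22,42)),(T,tb(545,422),(-38,22,42)),(T,tb(585,345),(0,0,80)),(S,sb(240,190),(0,22,42))]
w,f=fit(W,[450,-200,0.]); print("wide",w.round(3),f)
print("cover front corners z?",tri(S,sd(20,165),T,td(415,70)),tri(S,sd(150,32),T,td(585,43)))
for n,a,t in(("jar_a",(244,172),(349,154)),("tin",(227,212),(269,170)),("gift",(135,285),(169,166))): print(n,tri(S,a,T,t))
E
python3 fit.py
```

```text
disp [5.32626e+02 2.33437e+02 1.68000e-01] [[0.1, -0.1], [1.2, -2.4], [-1.4, -0.6], [-0.2, 0.9], [1.8, -1.9], [-0.4, 0.5], [1.3, 0.0], [0.7, 0.2], [-1.2, 0.1], [-1.1, 0.7], [-1.0, -0.0], [-0.8, -2.4]]
bin [ 5.43406e+02 -1.00349e+02 -1.90000e-02] [[-1.7, -0.5], [0.1, 0.6], [0.0, -2.3], [2.6, -2.6], [-1.0, -0.6], [-2.0, 1.3], [0.6, -0.6], [0.0, 1.0]]
wide [ 4.9912e+02 -1.0196e+02 -2.0000e-03] [[-0.1, -0.2], [0.2, -0.3], [0.6, 0.9], [-0.5, 0.6], [2.6, -0.7], [-0.9, 2.3]]
cover front corners z? (array([592.88697136, 294.10200293, 204.83243825]), np.float64(4.058722995491537)) (array([609.69079161, 196.77808434, 200.26700755]), np.float64(0.3455281792524519))
jar_a (array([ 803.10512422, -135.1589454 , -102.08670861]), np.float64(81.02685464889258))
tin (array([687.58854835,  95.29194114,  14.29951158]), np.float64(2.9659649943776953))
gift (array([683.75493323, 385.11872642,  44.82267339]), np.float64(13.99965117515201))
```

Fits: the dispenser is at (532.6, 233.4) with yaw 0.168, the bin at (543.4, -100.3) with yaw -0.019, and the wide spool at (499, -102). The cover is at about 1.71 rad. These agree with the given sizes, so I'll move above the handle's grip point at about (548, 140).

Request:
drive_tool(commands="0.1 0.2 0 0 0 0.09 100;0.177 0.34 0 0 0 0.093 100;0.177 0.34 0 0 0 0.093 100;0.177 0.34 0 0 0 0.093 100;0.177 0.34 0 0 0 0.093 100;0.177 0.34 0 0 0 0.093 100;0.177 0.34 0 0 0 0.093 100;0.177 0.34 0 0 0 0.093 100;0.177 0.34 0 0 0 0.093 100;0.177 0.34 0 0 0 0.093 100;0.177 0.34 0 0 0 0.093 100;0.177 0.34 0 0 0 0.093 100;0.177 0.34 -0.1 0 0 0.093 100;0.177 0.34 -0.1 0 0 0.093 100;0.177 0.34 -0.1 0 0 0.093 100;0.177 0.34 -0.1 0 0 0.093 100;0.177 0.34 -0.1 0 0 0.093 100;0.177 0.34 -0.1 0 0 0.06 100;0.077 0.14 0 0 0 0 100;0 0 0 0 0 0 100", force=100)

```text
time_s: 3.77
eef_pos: [548.8, 142.8, 152.7]
ee_rot: [-0.001, 0.644, 0.765, -0.0]
force: [0.1, -0.7, 0.2]
grip_width: 1.0
grip_force: 0.0
```

```bash
python3 - <<'E'
from h import *
s=sense(); print(s["time_s"],s["eef_pos"],R.from_quat(np.r_[s["ee_rot"][1:],s["ee_rot"][0]]).as_matrix().round(3).tolist(),s["joints"].round(2))
S=capture("side");T=capture("top")
cv2.imwrite("pics/s1.png",np.hstack([cv2.resize(S["pixels"][190:310,165:265],(400,480),interpolation=2),cv2.resize(T["pixels"][170:260,180:280],(400,360),interpolation=2) if 0 else cv2.resize(T["pixels"][160:280,180:280],(400,480),interpolation=2)]))
E
```

```text
3.7667 [548.7586229  142.82584716 152.72983104] [[-0.171, 0.985, -0.001], [0.985, 0.171, 0.0], [0.001, -0.001, -1.0]] [ 0.05  0.46  1.45  0.    1.23 -0.12]
```

View pics/s1.png

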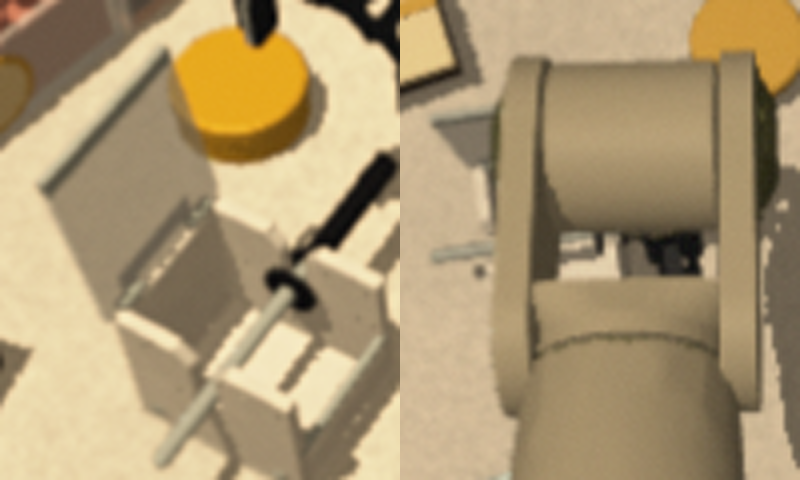

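The pictures show the gripper above the handle, clear of the cover. The spindle still lies in its slots, with the tip at side px (205,305). Now I'll lower and grip.

Request:
drive_tool(commands="0 -0.025 -0.15 0 0 0 100;0 0 -0.2 0 0 0 100;0 0 -0.2 0 0 0 100;0 0 -0.2 0 0 0 100;0 0 -0.12 0 0 0 100;0 0 -0.05 0 0 0 100;0 0 0 0 0 0 0;0 0 0 0 0 0 0;0 0 0 0 0 0 0;0 0 0 0 0 0 0;0 0 0 0 0 0 0;0 0 0 0 0 0 0;0 0 0 0 0 0 0;0 0 0 0 0 0 0", force=110)

```text
time_s: 5.03
eef_pos: [548.3, 137.4, 61.9]
ee_rot: [0.0, 0.645, 0.764, 0.0]
force: [-0.0, 0.1, 0.8]
grip_width: -0.003
grip_force: 0.0
```

```bash
python3 - <<'E'
from h import *
S=capture("side");T=capture("top")
cv2.imwrite("pics/s2.png",np.hstack([cv2.resize(S["pixels"][190:310,165:265],(400,480),interpolation=2),cv2.resize(T["pixels"][160:280,180:280],(400,480),interpolation=2)]))
print(sense()["grip_width"],proj(S,[548.3,137.4,63]),proj(T,[548.3,137.4,63]))
E
```

```text
-0.002786650999706665 [[254.81939623 240.18972703]] [[252.8171969  214.72267154]]
```

View pics/s2.png

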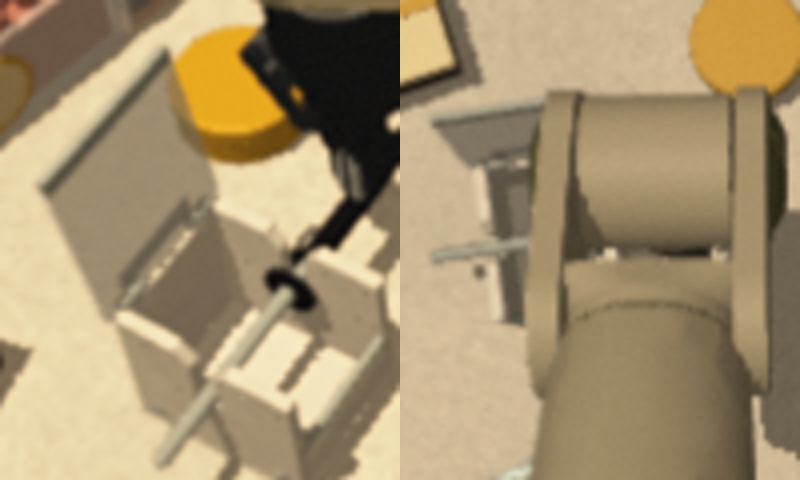

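```bash
python3 - <<'E'
from h import *
print(tips_ahead() if callable(tips_ahead) else tips_ahead)
S=capture("side");T=capture("top")
np.savez("/tmp/a.npz",s=S["pixels"],t=T["pixels"])
for n in("spindle_grip","spindle_tip","spindle"):
    print(n,[(np.round(b["position"],1).tolist(),round(b["confidence"],2)) for b in boxes_of(S,n)[:2]],[(np.round(b["position"],1).tolist(),round(b["confidence"],2)) for b in boxes_of(T,n)[:2]])
cv2.imwrite("pics/s3.png",cv2.resize(S["pixels"][205:275,215:295],(800,600),interpolation=2))
E
```

```text
17.0
spindle_grip [([236.4, 262.8], 0.69)] [([195.8, 220.7], 0.67), ([334.2, 232.6], 0.64)]
spindle_tip [([238.7, 263.8], 0.65)] []
spindle [([234.3, 263.4], 0.6)] [([202.7, 223.1], 0.61)]
```

View pics/s3.png

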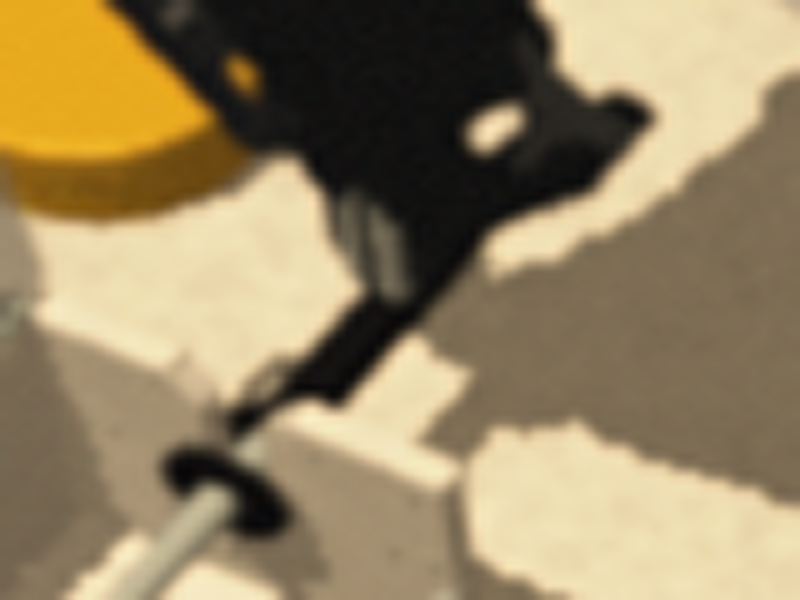

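The crop shows two narrow finger pads closed at about px (252–256, 228–240), and the handle passes in front of them towards the lower left. The reading (width 0, force 0) also says nothing is gripped. I'll work out the handle's 3-D line directly.

```bash
python3 - <<'E'
from h import *
S=capture("side");T=capture("top")
sd=lambda x,y:(170+x/4,195+y/4); td=lambda x,y:(185+(x-400)/4.444,175+y/4.45)
print(tri(S,sd(367,145),T,td(750,168)),tri(S,sd(140,440),T,td(415,216)))
def pl(p,a,b):
    c,d=ray(p,a);_,e=ray(p,b);n=np.cross(d,e);n/=np.linalg.norm(n);return n,n@c
for a,b,c,d in((sd(367,145),sd(280,255),td(750,168),td(640,183)),(sd(367,145),sd(140,440),td(750,168),td(415,216))):
    n1,k1=pl(S,a,b);n2,k2=pl(T,c,d)
    for y in(110,137,324): print(y,np.linalg.solve(np.array([n1,n2,[0,1,0]]),[k1,k2,y]).round(1))
for z in(45,62,): print(z,proj(S,[[548.3,137.4,z]]))
g=cv2.cvtColor(S["pixels"],cv2.COLOR_BGR2GRAY)
for v in range(236,252,2): print(v,g[v,240:266])
s=sense();print(s["eef_pos"],s["joints"].round(3))
E
```

```text
(array([555.15289645, 106.745853  ,  58.73374602]), np.float64(0.2786195234537677)) (array([518.87079241, 320.53479718,  61.01318722]), np.float64(1.030423809183365))
110 [554.4 110.   59.5]
137 [550.1 137.   59.8]
324 [520.1 324.   62.1]
110 [554.4 110.   59.5]
137 [549.9 137.   59.3]
324 [519.1 324.   58.3]
45 [[255.36393256 244.81704164]]
62 [[254.85002152 240.45011155]]
236 [223 223 220 220 223 223 222 224 220 184 122  71  70 101  91  56  25  22
  18  15  28  60  96 112 133 161]
238 [220 223 226 226 226 224 222 223 224 219 187 102  58  98  97  70  40  18
  16  38  77 105 110 108 108 107]
240 [224 223 223 222 220 220 220 222 212 167  99  39  17  33  41  34  15  28
  63  98 110 114 113 113 114 115]
242 [223 224 226 226 224 224 223 206 137  54  21  18  20  14  13  14  40  77
 109 113 110 110 113 115 115 112]
244 [221 223 224 225 225 216 168  89  33  19  19  17  13  16  57 135 176 150
 118 111 109 110 111 111 111 111]
246 [218 210 178 167 159 117  53  20  19  19  18  11  30 105 194 226 228 214
 162 134 117 113 112 113 113 113]
248 [172 131 116  84  51  25  19  19  18  15  14  54 140 207 226 224 223 223
 223 221 207 181 131 114 111 110]
250 [115 127  98  44  19  19  20  15  12  25 102 191 219 222 221 222 220 221
 221 224 209 146 110 109 109 111]
[548.27766541 137.37644488  61.7972734 ] [ 0.038  0.559  1.554  0.     1.028 -0.13 ]
```

Request:
drive_tool(commands="0 0 0.1 0 0 0 0;0 0 0.1 0 0 0 0;0 0 0 0 0 0 0")

```text
time_s: 5.88
eef_pos: [549.6, 137.5, 84.5]
ee_rot: [0.002, 0.645, 0.764, 0.001]
force: [-0.0, -0.0, 0.5]
grip_width: 0.001
grip_force: 0.0
```

```bash
python3 - <<'E'
from h import *
S=capture("side");a=np.load("/tmp/a.npz")
d=np.abs(S["pixels"].astype(int)-a["s"]).max(2)>40
ys,xs=np.where(d[190:330,170:250]); print(len(xs),xs.min()+170 if len(xs) else 0,ys.max()+190 if len(ys) else 0)
s=sense();print(s["grip_width"],s["grip_force"],s["force"])
E
```

```text
355 223 236
-0.002544036654944876 0.0 [0.15612986 0.43353355 0.48566561]
```

```bash
python3 - <<'E'
from h import *
S=capture("side")
e=sense()["eef_pos"]; print(e)
im=cv2.resize(S["pixels"][200:275,215:295],(800,600)[:1]+(750,),interpolation=2)
im=cv2.resize(im,(640,600))
for k,c in((0,(0,0,255)),(-17,(0,255,0))):
    u=proj(S,e+[0,0,k])[0]; print(k,u); q=(int((u[0]-215)*8),int((u[1]-200)*8)); cv2.circle(im,q,3,c,-1)
cv2.imwrite("pics/s4.png",im)
E
```

```text
[548.64892411 137.4244859   82.59777469]
0 [254.08600727 234.93157931]
-17 [254.61703547 239.43742159]
```

View pics/s4.png

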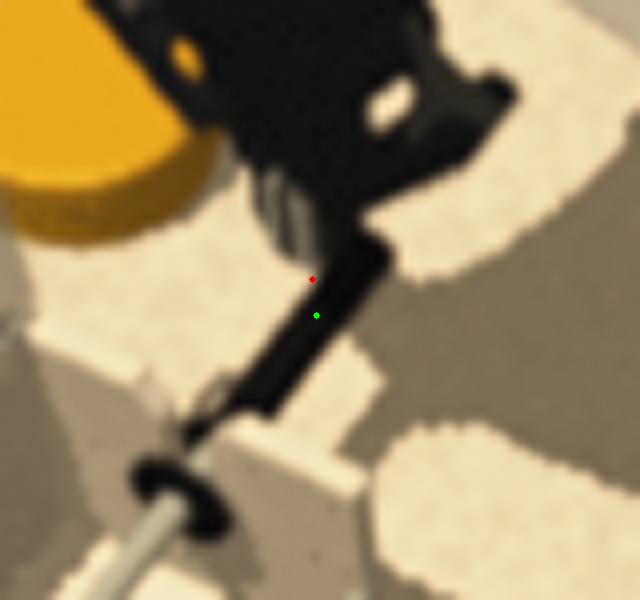

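The overlay shows the pads ending at about px (252.5, 232.5). That is roughly 20 mm above the calculated fingertip at px (254.6, 239.4), so the fingers closed above the handle. I'll open, go about 18 mm lower than before, and grip again.

Request:
drive_tool(commands="0 0 0 0 0 0 100;0 0 0 0 0 0 100;0 0 0 0 0 0 100;0 0 0 0 0 0 100;0 0 0 0 0 0 100;0 0 -0.1 0 0 0 100;0 0 -0.1 0 0 0 100;0 0 -0.1 0 0 0 100;0 0 -0.06 0 0 0 100;0 0 0 0 0 0 0;0 0 0 0 0 0 0;0 0 0 0 0 0 0;0 0 0 0 0 0 0;0 0 0 0 0 0 0;0 0 0 0 0 0 0;0 0 0 0 0 0 0;0 0 0 0 0 0 0", force=110)

```text
time_s: 7.4
eef_pos: [548.5, 137.4, 46.2]
ee_rot: [0.0, 0.645, 0.764, 0.0]
force: [0.7, -0.8, 2.3]
grip_width: 0.098
grip_force: 104.5
```

The width of 0.098 (about 8 mm) is less than the 16 mm handle, so only the top of the handle is pinched. I'll reopen and go about 22 mm lower.

Request:
drive_tool(commands="0 0 0 0 0 0 60;0 0 0 0 0 0 60;0 0 0 0 0 0 60;0 0 0 0 0 0 60;0 0 -0.1 0 0 0 60;0 0 -0.1 0 0 0 60;0 0 -0.03 0 0 0 60;0 0 0 0 0 0 0;0 0 0 0 0 0 0;0 0 0 0 0 0 0;0 0 0 0 0 0 0;0 0 0 0 0 0 0;0 0 0 0 0 0 0", force=110)

```text
time_s: 8.48
eef_pos: [548.5, 137.4, 23.1]
ee_rot: [0.0, 0.645, 0.764, 0.0]
force: [0.4, -0.4, 1.0]
grip_width: 0.152
grip_force: 107.2
```

```bash
python3 - <<'E'
from h import *
S=capture("side");s=sense();e=s["eef_pos"];print(e,s["force"],s["wrist_torque"],s["grip_width"])
T=capture("top")
im=np.hstack([cv2.resize(S["pixels"][200:275,215:295],(400,375),interpolation=2),cv2.resize(T["pixels"][180:255,185:265],(400,375),interpolation=2)])
cv2.imwrite("pics/s5.png",im)
E
```

```text
[548.50623445 137.41710259  23.09133909] [0.10835812 0.00632418 0.74784395] [ 0.03617656 -0.08903299  0.009077  ] 0.15509166109284792
```

View pics/s5.png

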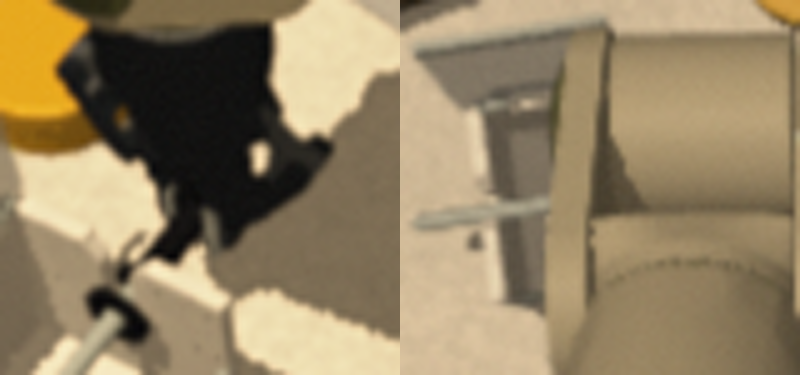

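The pads now straddle the handle in the side view, near px (249,238) and (257,247), with 107 N of grip. The reported TCP sits about 38 mm beyond the real grasp point. Now I'll lift the spindle out and carry it toward the bin.

Request:
drive_tool(commands="0 0 0.05 0 0 0 0;0 0 0.1 0 0 0 0;0 0 0.2 0 0 0 0;0 0 0.2 0 0 0 0;0 0 0.2 0 0 0 0;0 0 0.2 0 0 0 0;0 0 0.2 0 0 0 0;0 0 0.2 0 0 0 0;0 0 0.1 0 0 0 0;0 -0.1 0.05 0 0 0 0;-0.03 -0.2 0 0 0 -0.049 0;-0.05 -0.3 0 0 0 -0.06 0;-0.05 -0.35 0 0 0 -0.06 0;-0.05 -0.35 0 0 0 -0.06 0;-0.05 -0.35 0 0 0 0 0;-0.05 -0.35 0 0 0 0 0;-0.05 -0.35 0 0 0 0 0;-0.05 -0.35 0 0 0 0 0;-0.05 -0.35 0 0 0 0 0;-0.05 -0.35 0 0 0 0 0", force=115)

```text
time_s: 10.25
eef_pos: [498.9, -204.6, 172.1]
ee_rot: [-0.001, 0.711, 0.703, -0.0]
force: [0.4, 0.6, -0.8]
grip_width: 0.155
grip_force: 113.2
```

Request:
drive_tool(commands="-0.05 -0.35 0 0 0 0 0;-0.032 -0.35 0 0 0 0 0;0 -0.35 0 0 0 0 0;0 -0.25 0 0 0 0 0;0 -0.2 0 -0.05 0 0 0;0 -0.1 0 -0.06 0 0 0;0 0 0 -0.06 0 0 0;0 0 0 -0.06 0 0 0;0 0 0 -0.06 0 0 0;0 0 0 -0.043 0 0 0;0 0 0 0 0 0 0")

```text
time_s: 11.17
eef_pos: [491.3, -361.8, 171.7]
ee_rot: [0.092, 0.705, 0.698, -0.092]
force: [1.2, 0.4, -2.1]
grip_width: 0.15
grip_force: 113.2
```

```bash
python3 - <<'E'
from h import *
s=sense();e=s["eef_pos"];m=R.from_quat(np.r_[s["ee_rot"][1:],s["ee_rot"][0]]).as_matrix();print(s["time_s"],e,m.round(3).tolist(),s["force"],s["wrist_torque"],s["grip_width"])
S=capture("side");T=capture("top")
sh=m[:,0]*np.sign(m[1,0]); G=e-38*m[:,2]
im=[]
for p,n in((S,"s"),(T,"t")):
    q=proj(p,np.array([G+sh*k for k in(-35,44,66.8,186.8)])); print(n,q.round(1).tolist())
    c=q[2:].mean(0); x0,y0=int(c[0]-50),int(c[1]-50)
    a=cv2.resize(p["pixels"][y0:y0+100,x0:x0+100],(400,400),interpolation=2)
    for k in q:
        cv2.circle(a,(int((k[0]-x0)*4),int((k[1]-y0)*4)),2,(0,255,0),-1)
    im.append(a); print(x0,y0)
cv2.imwrite("pics/s6.png",np.hstack(im))
E
```

```text
11.1667 [ 491.29031773 -361.7753141   171.71576295] [[0.01, 1.0, -0.002], [0.966, -0.01, -0.258], [-0.258, 0.001, -0.966]] [ 1.20925212  0.43376689 -2.08565362] [ 0.087999   -0.00138552 -0.06011411] 0.15014174648241968
s [[409.0, 83.9], [391.6, 104.9], [386.5, 111.1], [358.0, 145.4]]
322 78
t [[456.6, 235.5], [424.6, 235.1], [415.5, 235.0], [368.3, 234.4]]
341 184
```

View pics/s6.png

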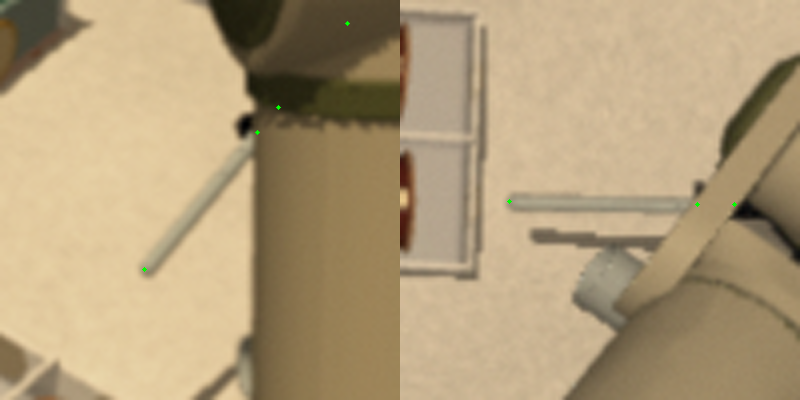

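The projected shaft (tip at top px (368.3,234.4) and side px (358,145)) lies on the visible tip and collar to within about 1 px. So the 38 mm tool-offset model holds, and I'm lowering to the threading start.

Request:
drive_tool(commands="0.02 -0.05 -0.05 0 0 0 0;0.029 -0.084 -0.15 0 0 0 0;0 0 -0.2 0 0 0 0;0 0 -0.2 0 0 0 0;0 0 -0.2 0 0 0 0;0 0 -0.1 0 0 0 0;0 0 -0.054 0 0 0 0;0 0 0 0 0 0 0;0 0 0 0 0 0 0")

```text
time_s: 12.02
eef_pos: [497.3, -376.5, 78.1]
ee_rot: [0.093, 0.705, 0.697, -0.092]
force: [-0.2, -0.1, -0.3]
grip_width: 0.15
grip_force: 113.2
```

```bash
cat > st.py <<'E'
from h import *
def pose():
    s=sense();e=s["eef_pos"];m=R.from_quat(np.r_[s["ee_rot"][1:],s["ee_rot"][0]]).as_matrix()
    sh=m[:,0]*np.sign(m[1,0]); G=e-38*m[:,2]
    print(round(s["time_s"],2),"tcp",e.round(1),"G",G.round(1),"sh",sh.round(3),"col",(G+66.8*sh).round(1),"tip",(G+186.8*sh).round(1),"F",s["force"].round(1),"M",s["wrist_torque"].round(2),"w",round(s["grip_width"],3)); return s,G,sh
E
python3 - <<'E'
from st import *
s,G,sh=pose()
S=capture("side");T=capture("top")
for p,n in((S,"s"),(T,"t")):
    # scan across the shaft at several points along it: brightness profile vs lateral pixel offset
    g=cv2.cvtColor(p["pixels"],cv2.COLOR_BGR2GRAY)
    for k in(110,140,165,180,186.8,192):
        q=proj(p,[G+sh*k,G+sh*(k+5)]);d=q[1]-q[0];d/=np.linalg.norm(d);nn=np.array([-d[1],d[0]])
        o=np.arange(-6,6.1,1);pt=(q[0]+o[:,None]*nn).astype(np.float32)
        print(n,k,q[0].round(1),cv2.remap(g,pt[:,0].reshape(1,-1),pt[:,1].reshape(1,-1),1)[0].tolist())
E
```

```text
12.02 tcp [ 497.3 -376.5   78.1] G [ 497.2 -366.7  114.8] sh [ 0.012  0.966 -0.259] col [ 498.  -302.2   97.5] tip [ 499.4 -186.3   66.4] F [-0.2 -0.1 -0.3] M [ 0.04  0.   -0.  ] w 0.15
s 110 [372.8 147.5] [143, 177, 198, 194, 165, 145, 155, 168, 179, 193, 202, 202, 203]
s 140 [366.1 155.6] [204, 204, 204, 195, 172, 148, 158, 171, 186, 198, 205, 203, 202]
s 165 [360.5 162.5] [204, 205, 205, 196, 165, 143, 150, 163, 181, 196, 202, 203, 204]
s 180 [357.1 166.7] [204, 206, 209, 201, 172, 148, 156, 171, 183, 198, 204, 204, 204]
s 186.8 [355.5 168.6] [207, 209, 209, 205, 188, 157, 148, 157, 180, 200, 204, 205, 206]
s 192 [354.3 170.1] [205, 206, 208, 209, 205, 199, 194, 192, 198, 202, 205, 207, 208]
t 110 [394.2 234.6] [144, 106, 111, 142, 153, 142, 158, 164, 172, 188, 190, 189, 189]
t 140 [383.3 234.4] [181, 137, 105, 104, 123, 143, 158, 158, 160, 178, 189, 193, 194]
t 165 [374.3 234.3] [176, 128, 106, 114, 139, 140, 142, 151, 164, 183, 191, 191, 192]
t 180 [369.  234.2] [179, 132, 113, 113, 118, 139, 158, 155, 160, 184, 192, 191, 190]
t 186.8 [366.6 234.2] [193, 190, 190, 190, 184, 162, 157, 158, 168, 187, 194, 194, 194]
t 192 [364.7 234.1] [192, 194, 195, 193, 191, 190, 187, 188, 190, 194, 191, 190, 191]
```

Request:
drive_tool(commands="-0.01 0 -0.012 0 0 0 0;0 0.05 -0.0134 0 0 0 0;0 0.1 -0.0268 0 0 0 0;0 0.1 -0.0268 0 0 0 0;0 0.1 -0.0268 0 0 0 0;0 0.1 -0.0268 0 0 0 0;0 0.1 -0.0268 0 0 0 0;0 0.1 -0.0268 0 0 0 0;0 0.05 -0.0134 0 0 0 0;0 0 0 0 0 0 0;0 0 0 0 0 0 0")

```text
time_s: 13.03
eef_pos: [496.1, -305.9, 57.5]
ee_rot: [0.093, 0.705, 0.697, -0.092]
force: [-0.3, 0.5, -0.7]
grip_width: 0.157
grip_force: 113.2
```

```bash
python3 - <<'E'
from st import *
pose();S=capture("side");T=capture("top")
for n in("wide_spool","bore"): print(n,[[(np.round(b["position"],1).tolist(),round(b["confidence"],2)) for b in boxes_of(p,n)[:2]] for p in(S,T)])
E
```

```text
13.03 tcp [ 496.1 -305.9   57.5] G [ 496.1 -296.1   94.2] sh [ 0.011  0.966 -0.259] col [ 496.9 -231.6   76.9] tip [ 498.2 -115.7   45.9] F [-0.3  0.5 -0.7] M [ 0.06 -0.02 -0.03] w 0.157
wide_spool [[([200.7, 235.9], 0.65), ([332.6, 190.9], 0.62)], [([333.5, 234.5], 0.82)]]
bore [[([336.2, 193.7], 0.76)], [([333.7, 231.8], 0.74)]]
```

Request:
drive_tool(commands="0 0.05 -0.0134 0 0 0 0;0 0.1 -0.0268 0 0 0 0;0 0.1 -0.0268 0 0 0 0;0 0.1 -0.0268 0 0 0 0;0 0.1 -0.0268 0 0 0 0;0 0.1 -0.0268 0 0 0 0;0 0.05 -0.0134 0 0 0 0;0 0 0 0 0 0 0;0 0 0 0 0 0 0")

```text
time_s: 14.08
eef_pos: [496.2, -245.8, 41.4]
ee_rot: [0.093, 0.705, 0.697, -0.092]
force: [0.0, 0.4, -1.5]
grip_width: 0.149
grip_force: 113.2
```

```bash
python3 - <<'E'
from st import *
s,G,sh=pose();S=capture("side");T=capture("top")
for n in("wide_spool","bore"): print(n,[[(np.round(b["position"],1).tolist(),round(b["confidence"],2)) for b in boxes_of(p,n)[:2]] for p in(S,T)])
# is the shaft's tip seen past the spool's far face? profile across it in both pictures
for p,n in((S,"s"),(T,"t")):
    g=cv2.cvtColor(p["pixels"],cv2.COLOR_BGR2GRAY)
    for k in(80,166,176,183,194):
        q=proj(p,[G+sh*k,G+sh*(k+5)]);d=q[1]-q[0];d/=np.linalg.norm(d);nn=np.array([-d[1],d[0]])
        pt=(q[0]+np.arange(-6,6.1,1)[:,None]*nn).astype(np.float32)
        print(n,k,q[0].round(1),cv2.remap(g,pt[:,0].reshape(1,-1),pt[:,1].reshape(1,-1),1)[0].tolist())
E
```

```text
14.08 tcp [ 496.2 -245.8   41.4] G [ 496.1 -236.    78.1] sh [ 0.011  0.966 -0.259] col [ 496.9 -171.5   60.9] tip [498.2 -55.6  29.8] F [ 0.   0.4 -1.5] M [ 0.04  0.04 -0.06] w 0.149
wide_spool [[([334.8, 191.9], 0.83)], []]
bore [[([336.4, 191.7], 0.95)], [([334.7, 235.8], 0.79)]]
s 80 [349.7 177.6] [134, 132, 129, 116, 113, 136, 164, 176, 175, 182, 196, 201, 206]
s 166 [329.2 202.7] [88, 83, 86, 81, 87, 131, 166, 173, 150, 123, 109, 99, 91]
s 176 [326.8 205.7] [148, 146, 148, 149, 156, 167, 176, 182, 180, 178, 182, 180, 182]
s 183 [325.1 207.8] [162, 161, 157, 152, 143, 137, 141, 146, 149, 155, 157, 160, 162]
s 194 [322.4 211.1] [164, 164, 163, 163, 163, 163, 163, 162, 163, 163, 164, 163, 163]
t 80 [356.4 235. ] [140, 137, 132, 131, 124, 113, 118, 128, 132, 136, 137, 136, 137]
t 166 [326.5 234.5] [112, 104, 100, 98, 104, 127, 148, 144, 121, 104, 104, 104, 103]
t 176 [323.1 234.5] [168, 168, 167, 162, 149, 146, 154, 152, 150, 158, 166, 167, 167]
t 183 [320.7 234.5] [168, 168, 167, 162, 150, 146, 154, 152, 150, 160, 167, 167, 166]
t 194 [317.  234.4] [168, 167, 167, 168, 167, 167, 167, 166, 167, 167, 167, 167, 168]
```

The tip sticks out past the spool's far face (shaft seen at top px (323,234.5)), and the forces are small. Next I'll level the shaft under the spool, tip up, while raising it.

Request:
drive_tool(commands="0 0.006 -0.007 0.03 0 0 0;0 0.006 -0.007 0.03 0 0 0;0 0.006 -0.007 0.03 0 0 0;0 0.006 -0.007 0.03 0 0 0;0 0.006 -0.006 0.03 0 0 0;0 0.006 -0.006 0.028 0 0 0;0 0.01 0.013 0.033 0 0 0;0 0.01 0.013 0.033 0 0 0;0 0.01 0.013 0.033 0 0 0;0 0.01 0.013 0.033 0 0 0;0 0.01 0.013 0.033 0 0 0;0 0.005 0.013 0.033 0 0 0;0 0 0 0 0 0 0;0 0 0 0 0 0 0")

```text
time_s: 15.55
eef_pos: [495.9, -237.3, 45.0]
ee_rot: [-0.012, 0.711, 0.703, 0.012]
force: [0.0, 0.2, -1.5]
grip_width: 0.154
grip_force: 113.1
```

```bash
python3 - <<'E'
from st import *
s,G,sh=pose();S=capture("side");T=capture("top")
for n in("wide_spool","bore"): print(n,[[(np.round(b["position"],1).tolist(),round(b["confidence"],2)) for b in boxes_of(p,n)[:2]] for p in(S,T)])
print(proj(S,G+sh*139),proj(T,G+sh*139))
E
```

```text
15.55 tcp [ 495.9 -237.3   45. ] G [ 495.9 -238.6   83. ] sh [0.012 0.999 0.033] col [ 496.7 -171.8   85.2] tip [498.1 -51.9  89.2] F [ 0.   0.2 -1.5] M [-0.36  0.02  0.06] w 0.154
wide_spool [[([333.2, 187.9], 0.56)], [([331.2, 232.4], 0.79)]]
bore [[([336.0, 189.4], 0.94)], [([331.5, 231.7], 0.63)]]
[[336.56607997 182.78985603]] [[337.210973  233.8337289]]
```

Request:
drive_tool(commands="0 0 0.03 0 0 0 0;0 0 0.08 0 0 0 0;0 0 0.13 0 0 0 0;0 0 0.16 0 0 0 0;0 0 0.16 0 0 0 0;0 0 0.16 0 0 0 0;0 0 0.16 0 0 0 0;0 0 0.16 0 0 0 0;0 0 0.12 0 0 0 0;0 0 0.08 0 0 0 0;0 0 0.03 0 0 0 0;0 0 0 0 0 0 0;0 0 0 0 0 0 0;0 0 0 0 0 0 0")

```text
time_s: 17.02
eef_pos: [495.7, -236.7, 171.4]
ee_rot: [-0.013, 0.711, 0.703, 0.012]
force: [0.2, 0.5, -2.2]
grip_width: 0.148
grip_force: 113.1
```

```bash
cat >> st.py <<'E'
def look(G,sh):
    S=capture("side");T=capture("top")
    W=[[b for b in boxes_of(p,n) if b["confidence"]>.4] for n in("wide_spool","bore") for p in(S,T)]
    for k,n in((0,"wide"),(2,"bore")):
        for a in W[k][:2]:
            for b in W[k+1][:2]:
                x,e=tri(S,a["position"],T,b["position"])
                if e<15: print(n,x.round(1),"gap",round(e,1),"along shaft from collar",round((x-G)@sh-66.8,1),"below",((x-G)-((x-G)@sh)*sh).round(1),round(a["confidence"],2),round(b["confidence"],2))
    return S,T
E
python3 - <<'E'
from st import *
s,G,sh=pose();look(G,sh)
E
```

```text
17.02 tcp [ 495.7 -236.7  171.4] G [ 495.7 -238.   209.3] sh [0.011 0.999 0.035] col [ 496.5 -171.3  211.6] tip [497.8 -51.3 215.8] F [ 0.2  0.5 -2.2] M [-0.29 -0.06 -0.04] w 0.148
wide [498.1 -85.2 208.2] gap 0.2 along shaft from collar 85.9 below [ 0.7  0.2 -6.4] 0.72 0.85
bore [494.4 -85.  209.4] gap 12.4 along shaft from collar 86.1 below [-3.1  0.2 -5.3] 0.59 0.79
```

Request:
drive_tool(commands="0 0 0 0.033 0 0 0;0 0 0 0.033 0 0 0;0 0 0 0.033 0 0 0;0 0 0 0.033 0 0 0;0 0 0 0.02 0 0 0;0 0 0 0.02 0 0 0;0 0 0 0.02 0 0 0;0 0 0 0.02 0 0 0;0 0 0 0.02 0 0 0;0 0 0 0.02 0 0 0;0 0 0 0.02 0 0 0;0 0 0 0.02 0 0 0;0 0 0 0.02 0 0 0;0 0 0 0.01 0 0 0;0 0 0 0 0 0 0;0 0 0 0 0 0 0;0 0 0 0 0 0 0")

```text
time_s: 18.73
eef_pos: [496.0, -236.8, 172.2]
ee_rot: [-0.102, 0.704, 0.696, 0.1]
force: [-0.4, 0.8, -3.6]
grip_width: 0.153
grip_force: 113.1
```

```bash
python3 - <<'E'
from st import *
s,G,sh=pose();look(G,sh)
E
```

```text
18.73 tcp [ 496.  -236.8  172.2] G [ 496.  -247.6  208.6] sh [0.011 0.959 0.283] col [ 496.7 -183.5  227.5] tip [498.1 -68.4 261.4] F [-0.4  0.8 -3.6] M [-0.55  0.01  0.05] w 0.153
wide [ 494.3 -103.9  238.4] gap 4.1 along shaft from collar 79.4 below [ -3.4   3.4 -11.5] 0.89 0.84
bore [ 492.5 -108.4  229.2] gap 5.2 along shaft from collar 72.4 below [ -5.1   5.6 -18.7] 0.7 0.74
```

Request:
drive_tool(commands="0 0 0 0.02 0 0 0;0 0 0 0.02 0 0 0;0 0 0 0 0 0 0;0 0 0 0 0 0 0;0 0 0 0 0 0 0;0 0 0 0 0 0 0")

```text
time_s: 19.53
eef_pos: [496.0, -236.9, 172.1]
ee_rot: [-0.113, 0.702, 0.694, 0.111]
force: [-1.1, -0.2, -2.8]
grip_width: 0.152
grip_force: 113.1
```

```bash
python3 - <<'E'
from st import *
s,G,sh=pose();look(G,sh)
E
```

```text
19.53 tcp [ 496.  -236.9  172.1] G [ 496.  -248.8  208.2] sh [0.011 0.95  0.313] col [ 496.7 -185.3  229.1] tip [498.1 -71.4 266.7] F [-1.1 -0.2 -2.8] M [-0.56 -0.   -0.02] w 0.152
bore [ 499.1 -132.   230. ] gap 11.2 along shaft from collar 51.0 below [  1.7   4.9 -15. ] 0.98 0.71
```

Request:
drive_tool(commands="0 0 0 0.02 0 0 0;0 0 0 0.02 0 0 0;0 0 0 0 0 0 0;0 0 0 0 0 0 0;0 0 0 0 0 0 0;0 0 0 0 0 0 0;0 0 0 0 0 0 0")

```text
time_s: 20.42
eef_pos: [496.0, -236.9, 172.2]
ee_rot: [-0.124, 0.7, 0.692, 0.122]
force: [0.0, 0.2, -3.2]
grip_width: 0.152
grip_force: 113.1
```

```bash
cat >> st.py <<'E'
def prof(G,sh,ps,ks=(70,85,150,165,180,188,194)):
    for p in ps:
        g=cv2.cvtColor(p["pixels"],cv2.COLOR_BGR2GRAY)
        for k in ks:
            q=proj(p,[G+sh*k,G+sh*(k+5)]);d=q[1]-q[0];d/=np.linalg.norm(d);nn=np.array([-d[1],d[0]])
            pt=(q[0]+np.arange(-9,9.1,1)[:,None]*nn).astype(np.float32)
            print(k,q[0].round(0),cv2.remap(g,pt[:,0].reshape(1,-1),pt[:,1].reshape(1,-1),1)[0].tolist())
E
python3 - <<'E'
from st import *
s,G,sh=pose();prof(G,sh,look(G,sh))
E
```

```text
20.42 tcp [ 496.  -236.9  172.2] G [ 496.  -249.9  207.9] sh [0.011 0.94  0.342] col [ 496.7 -187.1  230.8] tip [498.1 -74.4 271.8] F [ 0.   0.2 -3.2] M [-0.52 -0.09 -0.07] w 0.152
70 [363. 118.] [95, 101, 101, 102, 106, 109, 110, 113, 113, 114, 110, 109, 107, 95, 81, 62, 49, 63, 126]
85 [360. 120.] [109, 108, 108, 109, 109, 108, 108, 107, 105, 105, 105, 104, 104, 103, 105, 106, 107, 109, 129]
150 [344. 126.] [101, 108, 112, 113, 114, 110, 95, 91, 108, 132, 142, 133, 118, 112, 111, 110, 109, 108, 108]
165 [341. 127.] [107, 106, 107, 108, 107, 104, 95, 92, 111, 134, 140, 127, 113, 108, 113, 131, 154, 178, 195]
180 [337. 129.] [202, 201, 199, 201, 198, 181, 143, 113, 121, 143, 162, 186, 204, 206, 206, 205, 207, 209, 208]
188 [335. 129.] [206, 205, 207, 208, 209, 200, 168, 135, 142, 161, 175, 189, 202, 206, 205, 206, 208, 208, 206]
194 [333. 130.] [206, 207, 207, 206, 205, 201, 189, 165, 153, 163, 180, 198, 207, 209, 207, 207, 207, 207, 206]
70 [379. 231.] [34, 37, 38, 38, 40, 38, 39, 41, 41, 45, 75, 130, 168, 180, 179, 164, 107, 51, 37]
85 [374. 231.] [34, 36, 39, 38, 40, 38, 42, 40, 41, 44, 71, 124, 170, 180, 180, 161, 103, 53, 40]
150 [351. 230.] [170, 170, 171, 170, 171, 171, 165, 148, 133, 141, 142, 142, 156, 169, 171, 171, 170, 169, 163]
165 [345. 229.] [171, 171, 171, 170, 171, 170, 160, 137, 133, 142, 142, 145, 160, 169, 170, 170, 170, 168, 162]
180 [340. 229.] [171, 169, 171, 172, 172, 171, 163, 143, 135, 142, 144, 151, 167, 171, 172, 170, 169, 168, 162]
188 [337. 229.] [173, 171, 171, 172, 172, 171, 164, 153, 148, 155, 156, 158, 169, 171, 169, 170, 170, 168, 161]
194 [334. 229.] [172, 171, 172, 173, 172, 171, 170, 169, 164, 161, 166, 169, 171, 171, 171, 172, 171, 168, 161]
```

```bash
python3 - <<'E'
from st import *
s,G,sh=pose();S=capture("side");T=capture("top")
up=np.cross([1,0,0],sh); up/=np.linalg.norm(up)
# pixels along a line at the top rim of the hung spool (28 mm above the shaft's axis) in the top view
for h,o in((28,0),(28,-15),(22,20)):
    P=np.array([G+sh*k+up*h+np.array([o,0,0]) for k in range(40,180,4)]);q=proj(T,P).astype(np.float32)
    b=cv2.remap(T["pixels"],q[:,:1],q[:,1:],1)[:,0]
    print(h,o,[(k,int(r[2]),int(r[1]),int(r[0])) for k,r in zip(range(40,180,4),b)])
for n in("wide_spool","bore"): print(n,[[(np.round(b["position"],1).tolist(),round(b["confidence"],2)) for b in boxes_of(p,n)[:2]] for p in(S,T)])
E
```

```text
20.72 tcp [ 496.  -236.9  172.2] G [ 496.  -249.9  207.9] sh [0.011 0.939 0.342] col [ 496.7 -187.1  230.7] tip [498.1 -74.4 271.8] F [ 1.   1.  -2.3] M [-0.56  0.03  0.1 ] w 0.15
28 0 [(40, 26, 24, 21), (44, 26, 23, 23), (48, 26, 22, 22), (52, 27, 26, 23), (56, 26, 23, 20), (60, 25, 21, 19), (64, 27, 26, 22), (68, 83, 77, 63), (72, 118, 93, 67), (76, 131, 84, 49), (80, 106, 64, 40), (84, 107, 70, 46), (88, 106, 68, 46), (92, 109, 71, 47), (96, 111, 72, 47), (100, 107, 68, 44), (104, 104, 63, 41), (108, 101, 60, 38), (112, 118, 70, 42), (116, 147, 95, 51), (120, 136, 89, 47), (124, 131, 88, 50), (128, 138, 115, 89), (132, 146, 134, 111), (136, 148, 135, 111), (140, 147, 135, 113), (144, 147, 136, 113), (148, 146, 134, 113), (152, 147, 136, 113), (156, 150, 140, 118), (160, 152, 145, 122), (164, 151, 143, 121), (168, 153, 143, 122), (172, 153, 144, 122), (176, 151, 143, 121)]
28 -15 [(40, 122, 112, 94), (44, 171, 154, 126), (48, 209, 186, 151), (52, 208, 186, 151), (56, 205, 183, 149), (60, 203, 181, 147), (64, 172, 154, 125), (68, 103, 92, 74), (72, 106, 88, 66), (76, 144, 100, 60), 
[... 684 characters left out ...]
50, 113), (76, 134, 90, 53), (80, 85, 43, 26), (84, 71, 27, 17), (88, 70, 25, 16), (92, 72, 25, 17), (96, 71, 25, 17), (100, 69, 23, 16), (104, 72, 25, 18), (108, 71, 25, 17), (112, 108, 62, 36), (116, 144, 94, 51), (120, 137, 92, 50), (124, 134, 89, 49), (128, 136, 91, 49), (132, 138, 91, 49), (136, 139, 92, 49), (140, 139, 92, 50), (144, 137, 94, 55), (148, 152, 128, 103), (152, 172, 156, 136), (156, 171, 156, 135), (160, 174, 158, 138), (164, 173, 157, 137), (168, 172, 157, 135), (172, 172, 157, 136), (176, 172, 157, 136)]
wide_spool [[([355.4, 123.7], 0.6), ([322.7, 191.4], 0.44)], [([350.7, 154.9], 0.68), ([368.3, 233.4], 0.65)]]
bore [[([359.7, 124.2], 0.97)], [([367.7, 230.3], 0.94)]]
```

The flange edges lie at about 7 mm and 50 mm from the collar, so the spool is against it. Now I'll level the shaft, leaving it slightly tip-up, and carry it smoothly to the dispenser.

Request:
drive_tool(commands="0 0 0 -0.03 0 0 0;0 0 0 -0.05 0 0 0;0 0 0 -0.05 0 0 0;0 0 0 -0.055 0 0 0;0 0 0 -0.055 0 0 0;0 0 0 -0.055 0 0 0;0 0 0 -0.05 0 0 0;0 0 0 -0.033 0 0 0;0.02 0.05 0 0 0 0.019 0;0.02 0.1 0 0 0 0.019 0;0.02 0.15 0 0 0 0.019 0;0.02 0.2 0 0 0 0.019 0;0.02 0.25 0 0 0 0.019 0;0.02 0.25 0 0 0 0.019 0;0.02 0.25 0 0 0 0.019 0;0.02 0.25 0 0 0 0.019 0;0.02 0.25 0 0 0 0.019 0;0.02 0.25 0 0 0 0.019 0;0.02 0.25 0 0 0 0.019 0;0.02 0.25 0 0 0 0.019 0")

```text
time_s: 22.68
eef_pos: [519.5, 15.4, 172.1]
ee_rot: [-0.021, 0.644, 0.764, 0.017]
force: [0.0, -0.1, -2.0]
grip_width: 0.154
grip_force: 113.1
```

Request:
drive_tool(commands="0.035 0.25 0 0 0 0 0;0.035 0.25 0 0 0 0 0;0.035 0.2 0 0 0 0 0;0.035 0.17 0 0 0 0 0;0.035 0.14 0 0 0 0 0;0.035 0.1 0 0 0 0 0;0.035 0.07 0 0 0 0 0;0.035 0.04 0 0 0 0 0;0 0.02 0 0 0 0 0;0 0 0 0 0 0 0;0 0 0 0 0 0 0")

```text
time_s: 23.6
eef_pos: [547.9, 136.7, 172.1]
ee_rot: [-0.02, 0.645, 0.763, 0.017]
force: [0.2, -0.4, -2.9]
grip_width: 0.15
grip_force: 113.1
```

```bash
python3 - <<'E'
from st import *
s,G,sh=pose();S,T=look(G,sh);prof(G,sh,(S,T),(120,135,150,165,180,186,192))
P=np.array([G+sh*k+[-15,0,22] for k in range(56,150,4)]);q=proj(T,P).astype(np.float32)
print([(k,int(r[2]),int(r[1])) for k,r in zip(range(56,150,4),cv2.remap(T["pixels"],q[:,:1],q[:,1:],1)[:,0])])
E
```

```text
23.6 tcp [547.9 136.7 172.1] G [548.3 134.7 210. ] sh [-0.166  0.985  0.053] col [537.1 200.5 213.5] tip [517.2 318.6 219.8] F [ 0.2 -0.4 -2.9] M [-0.29 -0.05 -0.03] w 0.15
wide [530.3 236.3 228.4] gap 12.3 along shaft from collar 37.2 below [-0.6 -0.8 12.9] 0.74 0.76
wide [571.9 259.9 199.4] gap 9.2 along shaft from collar 51.9 below [ 43.4   8.2 -16.9] 0.62 0.57
120 [215. 237.] [72, 71, 89, 125, 142, 134, 116, 124, 154, 176, 180, 147, 99, 76, 81, 89, 93, 94, 95]
135 [210. 242.] [101, 100, 100, 101, 99, 97, 98, 123, 156, 176, 179, 160, 132, 125, 131, 131, 132, 137, 141]
150 [205. 248.] [107, 108, 126, 162, 175, 145, 120, 128, 156, 177, 181, 166, 147, 143, 143, 143, 144, 144, 144]
165 [200. 254.] [105, 109, 142, 183, 183, 143, 115, 129, 159, 179, 182, 164, 147, 141, 142, 142, 142, 143, 142]
180 [195. 260.] [108, 107, 105, 115, 141, 146, 126, 132, 160, 178, 180, 163, 147, 141, 140, 141, 142, 143, 143]
186 [193. 262.] [140, 131, 123, 122, 143, 137, 115, 133, 164, 182, 178, 158, 144, 141, 143, 144, 142, 141, 141]
192 [190. 264.] [227, 231, 232, 223, 185, 146, 135, 138, 140, 142, 143, 14
[... 508 characters left out ...]
185, 185, 185, 184, 182, 171, 146, 138, 153, 156, 164, 182, 183, 183, 185, 185, 185, 185]
186 [176. 219.] [184, 184, 185, 186, 184, 184, 178, 158, 150, 154, 157, 165, 179, 181, 183, 180, 181, 187, 191]
192 [173. 219.] [188, 186, 185, 186, 186, 186, 187, 186, 183, 183, 186, 186, 183, 184, 187, 187, 186, 184, 185]
[(56, 194, 175), (60, 87, 76), (64, 73, 63), (68, 114, 100), (72, 170, 147), (76, 172, 148), (80, 172, 149), (84, 172, 149), (88, 171, 148), (92, 128, 100), (96, 75, 26), (100, 75, 26), (104, 77, 31), (108, 123, 86), (112, 207, 180), (116, 209, 187), (120, 203, 181), (124, 204, 182), (128, 204, 181), (132, 206, 184), (136, 207, 184), (140, 204, 181), (144, 202, 181), (148, 201, 179)]
```

Request:
drive_tool(commands="0.003 0.003 0 -0.022 0 -0.002 0;0.003 0.004 0 -0.022 -0.004 0 0;0 0 -0.03 -0.022 -0.004 0 0;0 0 -0.07 0 -0.003 0 0;0 0 -0.12 0 0 0 0;0 0 -0.16 0 0 0 0;0 0 -0.17 0 0 0 0;0 0 -0.16 0 0 0 0;0 0 -0.13 0 0 0 0;0 0 -0.1 0 0 0 0;0 0 -0.06 0 0 0 0;0 0 0 0 0 0 0;0 0 0 0 0 0 0")

```text
time_s: 24.98
eef_pos: [548.7, 137.9, 72.4]
ee_rot: [-0.0, 0.646, 0.763, -0.0]
force: [1.2, 0.5, -2.6]
grip_width: 0.156
grip_force: 113.1
```

```bash
python3 - <<'E'
from st import *
s,G,sh=pose();S,T=look(G,sh);prof(G,sh,(S,T),(150,165,180,186,192))
D=np.array([532.6,233.4,0]);c,n=np.cos(.168),np.sin(.168)
for k in(66.8,66.8-11,66.8+72,186.8):
    v=G+sh*k-D; print(k,"disp frame",(c*v[0]+n*v[1]).round(1),(-n*v[0]+c*v[1]).round(1),v[2].round(1))
E
```

```text
24.98 tcp [548.7 137.9  72.4] G [548.7 137.9 110.4] sh [-0.165  0.986  0.   ] col [537.7 203.7 110.4] tip [517.8 322.1 110.4] F [ 1.2  0.5 -2.6] M [-0.28 -0.05  0.08] w 0.156
150 [212. 280.] [140, 158, 195, 195, 169, 120, 105, 125, 157, 180, 186, 181, 181, 192, 209, 226, 227, 229, 230]
165 [207. 285.] [150, 152, 147, 145, 147, 139, 124, 129, 160, 178, 179, 162, 147, 147, 148, 148, 148, 149, 149]
180 [203. 291.] [168, 161, 159, 157, 153, 142, 124, 133, 158, 179, 180, 169, 168, 179, 194, 208, 215, 221, 222]
186 [201. 294.] [218, 216, 214, 215, 215, 210, 178, 154, 163, 178, 188, 200, 210, 214, 215, 218, 222, 222, 221]
192 [199. 296.] [215, 217, 216, 215, 215, 217, 217, 214, 203, 204, 212, 216, 217, 214, 212, 213, 216, 218, 218]
150 [197. 221.] [185, 184, 183, 184, 184, 183, 174, 155, 144, 156, 161, 166, 181, 184, 186, 185, 185, 185, 184]
165 [192. 221.] [183, 184, 185, 186, 185, 184, 175, 152, 144, 156, 157, 159, 174, 182, 183, 183, 182, 182, 182]
180 [186. 222.] [182, 184, 185, 186, 187, 184, 177, 157, 144, 155, 153, 157, 177, 184, 184, 183, 183, 182, 183]
186 [184. 223.] [187, 187, 188, 188, 188, 186, 182, 170, 158, 157, 161, 170, 180, 183, 184, 184, 182, 181, 182]
192 [182. 223.] [187, 185, 187, 187, 185, 185, 186, 186, 186, 184, 184, 183, 187, 188, 187, 187, 185, 185, 184]
66.8 disp frame 0.1 -30.1 110.4
55.8 disp frame 0.0 -41.1 110.4
138.8 disp frame 0.2 41.9 110.4
186.8 disp frame 0.3 89.9 110.4
```

Request:
drive_tool(commands="0 0 -0.04 0 0 0 0;0 -0.003 -0.08 0 0 0 0;0 0 -0.1 0 0 0 0;0 0 -0.1 0 0 0 0;0 0 -0.08 0 0 0 0;0 0 -0.05 0 0 0 0;0 0 -0.03 0 0 0 0;0 0 0 0 0 0 0;0 0 0 0 0 0 0")

```text
time_s: 26.03
eef_pos: [548.8, 137.6, 24.4]
ee_rot: [-0.0, 0.646, 0.763, -0.0]
force: [-0.5, 1.0, -1.5]
grip_width: 0.15
grip_force: 113.3
```

```bash
python3 - <<'E'
from st import *
s,G,sh=pose();S,T=look(G,sh);prof(G,sh,(S,T),(150,180,186,192))
E
```

```text
26.03 tcp [548.8 137.6  24.4] G [548.8 137.6  62.4] sh [-0.165  0.986  0.   ] col [537.7 203.4  62.4] tip [517.9 321.8  62.4] F [-0.5  1.  -1.5] M [-0.08  0.05  0.04] w 0.15
150 [215. 292.] [137, 126, 119, 116, 116, 118, 114, 116, 144, 172, 182, 170, 150, 143, 146, 146, 142, 141, 146]
180 [207. 303.] [219, 219, 219, 218, 218, 214, 194, 150, 149, 169, 183, 193, 207, 212, 213, 215, 217, 217, 215]
186 [205. 305.] [217, 219, 218, 216, 214, 211, 192, 162, 154, 171, 184, 191, 205, 214, 217, 216, 217, 217, 215]
192 [203. 307.] [213, 216, 218, 219, 220, 219, 217, 214, 212, 211, 214, 217, 217, 217, 217, 216, 216, 216, 216]
150 [201. 222.] [202, 202, 187, 173, 178, 179, 178, 166, 149, 154, 156, 161, 177, 178, 174, 172, 180, 193, 199]
180 [190. 224.] [187, 185, 184, 186, 188, 187, 179, 158, 145, 156, 164, 169, 181, 181, 182, 184, 186, 186, 187]
186 [188. 224.] [186, 185, 182, 183, 187, 188, 183, 170, 150, 157, 160, 168, 183, 185, 184, 183, 186, 185, 183]
192 [186. 224.] [188, 187, 186, 187, 188, 189, 190, 185, 185, 184, 186, 185, 185, 185, 186, 187, 186, 184, 185]
```

The moment fell to near zero, so the shaft is resting in the slots. Releasing and rising.

Request:
drive_tool(commands="0 0 0 0 0 0 20;0 0 0 0 0 0 30;0 0 0 0 0 0 45;0 0 0 0 0 0 60;0 0 0 0 0 0 70;0 0 0 0 0 0 70;0 0 0.05 0 0 0 70;0 0 0.1 0 0 0 70;0 0 0.2 0 0 0 70;0 0 0.3 0 0 0 70;0 0 0.3 0 0 0 70;0 0 0.3 0 0 0 0;0 0 0.3 0 0 0 0;0 0 0.3 0 0 0 0;0 0 0.2 0 0 0 0;0 -0.3 0 0 0 0 0;0 -0.3 0 0 0 0 0;0 -0.3 0 0 0 0 0;0 -0.3 0 0 0 0 0;0 0 0 0 0 0 0")

```text
time_s: 28.0
eef_pos: [548.5, 13.2, 230.1]
ee_rot: [0.001, 0.648, 0.762, -0.001]
force: [0.9, 0.5, -0.1]
grip_width: 0.002
grip_force: 0.0
```

```bash
python3 - <<'E'
from st import *
s,_,_=pose()
G=np.array([548.8,137.6,62.4]);sh=np.array([-.167,.986,0]);S,T=look(G,sh);prof(G,sh,(S,T),(20,40,110,150,180,186,192))
for h,o in((25,-18),(25,18)):
    P=np.array([G+sh*k+[o,0,h] for k in range(56,140,3)])
    for p in(S,T):
        q=proj(p,P).astype(np.float32);print(h,o,[(k,int(r[2]),int(r[1])) for k,r in zip(range(56,140,3),cv2.remap(p["pixels"],q[:,:1],q[:,1:],1)[:,0])])
for n in("cover","cover_hinge"): print(n,[[(np.round(b["position"],1).tolist(),round(b["confidence"],2)) for b in boxes_of(p,n)[:2]] for p in(S,T)])
E
```

```text
28.0 tcp [548.5  13.2 230.1] G [548.5  13.3 268.1] sh [-0.161  0.987 -0.002] col [537.7  79.2 268. ] tip [518.4 197.7 267.8] F [ 0.9  0.5 -0.1] M [-0.02 -0.03  0.01] w 0.002
wide [531.  232.9  73. ] gap 3.2 along shaft from collar 30.2 below [-1.6 -0.3 10.6] 0.76 0.93
bore [532.7 234.7  69.1] gap 8.9 along shaft from collar 31.6 below [0.3 0.  6.7] 0.94 0.62
20 [250. 247.] [219, 218, 218, 219, 208, 154, 60, 17, 15, 18, 19, 40, 120, 192, 218, 219, 221, 222, 222]
40 [245. 253.] [178, 188, 194, 201, 207, 214, 222, 225, 227, 218, 178, 118, 130, 177, 173, 132, 164, 208, 218]
110 [226. 277.] [87, 85, 83, 82, 82, 82, 81, 85, 98, 107, 109, 97, 88, 81, 82, 83, 83, 85, 86]
150 [215. 292.] [134, 124, 115, 113, 113, 114, 113, 113, 136, 165, 177, 168, 147, 141, 142, 143, 138, 137, 143]
180 [207. 303.] [215, 216, 216, 215, 214, 212, 196, 155, 143, 161, 177, 182, 192, 205, 210, 212, 212, 212, 211]
186 [205. 305.] [213, 215, 215, 212, 211, 208, 194, 161, 147, 163, 178, 188, 201, 211, 214, 213, 213, 215, 213]
192 [203. 307.] [208, 212, 214, 215, 216, 215, 212, 211, 209, 206, 209, 213, 214, 213, 213, 
[... 1957 characters left out ...]
145, 78), (119, 159, 95), (122, 135, 81), (125, 127, 77), (128, 129, 78), (131, 126, 81), (134, 121, 94), (137, 164, 144)]
25 18 [(56, 118, 106), (59, 157, 141), (62, 182, 164), (65, 178, 158), (68, 113, 92), (71, 92, 63), (74, 124, 81), (77, 85, 45), (80, 87, 44), (83, 88, 45), (86, 89, 49), (89, 88, 46), (92, 87, 43), (95, 93, 49), (98, 95, 51), (101, 91, 47), (104, 89, 46), (107, 87, 44), (110, 82, 40), (113, 97, 61), (116, 132, 99), (119, 127, 110), (122, 123, 110), (125, 118, 105), (128, 102, 91), (131, 93, 83), (134, 91, 81), (137, 98, 89)]
cover [[([279.8, 353.5], 0.64), ([200.9, 235.7], 0.58)], [([213.3, 191.6], 0.57)]]
cover_hinge [[([200.2, 234.3], 0.87)], [([212.2, 191.0], 0.83)]]
```

The spindle and spool are seated: the shaft profile didn't change after release, and the spool spans about 1 to 45 mm from the collar. Now I'll go over and behind the cover.

Request:
drive_tool(commands="0.05 0.1 0 0 0 0 0;0.1 0.25 0 0 0 0 0;0.15 0.35 0 0 0 0 0;0.15 0.35 0 0 0 0 0;0.15 0.35 0 0 0 0 0;0.15 0.35 0 0 0 0 0;0.1 0.3 0 0 0 0 0;0.076 0.236 0 0 0 0 0;0 0.1 0 0 0 0 0;0 0 0 0 0 0 0;0 0 -0.1 0 0 0 0;0 0 -0.2 0 0 0 0;0 0 -0.2 0 0 0 0;0 0 -0.12 0 0 0 0;0 0 -0.05 0 0 0 0;0 0 0 0 0 0 0")

```text
time_s: 29.83
eef_pos: [640.7, 254.7, 161.0]
ee_rot: [-0.001, 0.647, 0.763, -0.001]
force: [0.5, 0.1, 0.4]
grip_width: -0.001
grip_force: 0.0
```

```bash
cat > cv.py <<'E'
from st import *
s,_,_=pose();e=s["eef_pos"];v=e-[532.6,233.4,0];c,n=np.cos(.168),np.sin(.168)
print("disp x,y of finger",(c*v[0]+n*v[1]).round(1),(-n*v[0]+c*v[1]).round(1),"tip z",(e[2]+19).round(1))
S=capture("side");T=capture("top")
for f in("cover",): print(f,[[(np.round(b["position"],1).tolist(),round(b["confidence"],2)) for b in boxes_of(p,f)[:2]] for p in(S,T)])
g=cv2.cvtColor(T["pixels"],cv2.COLOR_BGR2GRAY)
E
python3 cv.py
```

```text
29.83 tcp [640.7 254.7 161. ] G [640.8 254.7 199. ] sh [-0.164  0.987 -0.   ] col [629.8 320.6 199. ] tip [610.2 439.  198.9] F [0.5 0.1 0.4] M [-0.01 -0.03  0.01] w -0.001
disp x,y of finger 110.1 2.9 tip z 180.0
cover [[([200.4, 233.6], 0.81)], [([223.9, 188.6], 0.54), ([333.0, 215.6], 0.33)]]
```

Request:
drive_tool(commands="-0.128 -0.022 0 0 0 0 0;-0.128 -0.022 0 0 0 0 0;-0.086 -0.015 0.008 0 0 0 0;-0.086 -0.015 0.008 0 0 0 0;-0.084 -0.014 -0.01 0 0 0 0;-0.084 -0.014 -0.01 0 0 0 0;-0.079 -0.013 -0.027 0 0 0 0;-0.079 -0.013 -0.027 0 0 0 0;-0.072 -0.012 -0.042 0 0 0 0;-0.072 -0.012 -0.042 0 0 0 0;-0.063 -0.011 -0.056 0 0 0 0;-0.063 -0.011 -0.056 0 0 0 0;0 0 0 0 0 0 0")

```text
time_s: 31.12
eef_pos: [538.1, 238.6, 136.9]
ee_rot: [-0.0, 0.646, 0.763, -0.0]
force: [-0.1, -0.7, -0.4]
grip_width: -0.004
grip_force: 0.0
```

```bash
cat >> cv.py <<'E'
# which cover angle fits: the steel strip at the front edge, scored by local contrast along the projected edge
c,n=np.cos(.168),np.sin(.168)
def W(x,y,z): return np.array([532.6+c*x-n*y,233.4+n*x+c*y,z])
h=cv2.GaussianBlur(cv2.cvtColor(S["pixels"],cv2.COLOR_BGR2GRAY),(3,3),0).astype(float)
r=[]
for f in np.arange(0,1.9,.05):
    P=np.array([W(54-112*np.cos(f),y,98.5+112*np.sin(f)) for y in np.linspace(-47,47,25)]);q=proj(S,P);d=q[-1]-q[0];d/=np.linalg.norm(d);k=np.array([-d[1],d[0]])
    g=[cv2.remap(h,(q+o*k)[:,:1].astype(np.float32),(q+o*k)[:,1:].astype(np.float32),1)[:,0] for o in(-3,0,3)]
    r.append((np.median(np.abs(2*g[1]-g[0]-g[2])),round(f,2)))
print(sorted(r)[::-1][:5])
E
python3 cv.py
```

```text
31.12 tcp [538.1 238.6 136.9] G [538.1 238.6 174.9] sh [-0.165  0.986  0.   ] col [527.1 304.5 174.9] tip [507.2 422.8 174.9] F [-0.1 -0.7 -0.4] M [ 0.05 -0.05 -0.04] w -0.004
disp x,y of finger 6.3 4.2 tip z 155.9
cover [[([215.3, 257.7], 0.6)], []]
[(np.float64(97.583984375), np.float64(0.65)), (np.float64(60.1201171875), np.float64(0.8)), (np.float64(56.001953125), np.float64(0.7)), (np.float64(42.7890625), np.float64(0.85)), (np.float64(38.748046875), np.float64(0.15))]
```

The steel strip's edge fits best at 0.65 rad, so the cover is following the finger. Now the slow end of the closing.

Request:
drive_tool(commands="-0.05 -0.009 -0.067 0 0 0 0;-0.05 -0.009 -0.067 0 0 0 0;-0.024 -0.004 -0.051 0 0 0 0;-0.024 -0.004 -0.051 0 0 0 0;-0.024 -0.004 -0.051 0 0 0 0;-0.011 -0.002 -0.041 0 0 0 0;-0.011 -0.002 -0.041 0 0 0 0;-0.011 -0.002 -0.041 0 0 0 0;-0.004 0 -0.032 0 0 0 0;-0.004 0 -0.032 0 0 0 0;-0.004 0 -0.032 0 0 0 0;-0.004 0 -0.032 0 0 0 0;0 0 0 0 0 0 0;0 0 0 0 0 0 0")

```text
time_s: 32.48
eef_pos: [516.9, 235.1, 83.0]
ee_rot: [-0.0, 0.646, 0.763, 0.0]
force: [-1.4, 0.1, 2.1]
grip_width: -0.002
grip_force: 1.2
```

```bash
python3 cv.py
```

```text
32.48 tcp [516.9 235.1  83. ] G [516.9 235.1 121. ] sh [-0.165  0.986  0.   ] col [505.9 301.  121.1] tip [486.  419.4 121.1] F [-1.4  0.1  2.1] M [ 0.01  0.04 -0.02] w -0.002
disp x,y of finger -15.2 4.3 tip z 102.0
cover [[([227.2, 274.3], 0.71)], [([233.3, 223.4], 0.65)]]
[(np.float64(73.578125), np.float64(0.15)), (np.float64(61.01171875), np.float64(0.0)), (np.float64(57.37109375), np.float64(0.35)), (np.float64(54.0078125), np.float64(0.25)), (np.float64(53.513671875), np.float64(0.1))]
```

Press down further in small steps until the force shows the stop.

Request:
drive_tool(commands="0 0 -0.015 0 0 0 0;0 0 -0.015 0 0 0 0;0 0 0 0 0 0 0;0 0 0 0 0 0 0")

```text
time_s: 33.02
eef_pos: [517.1, 235.2, 82.7]
ee_rot: [0.0, 0.646, 0.763, 0.0]
force: [-8.5, -3.0, 24.9]
grip_width: 0.001
grip_force: 12.6
```

Request:
drive_tool(commands="0 0 -0.015 0 0 0 0;0 0 -0.015 0 0 0 0;0 0 0 0 0 0 0;0 0 0 0 0 0 0")

```text
time_s: 33.35
eef_pos: [517.3, 235.2, 82.4]
ee_rot: [0.001, 0.646, 0.764, 0.001]
force: [-18.9, -5.8, 47.0]
grip_width: -0.001
grip_force: 23.9
```

Contact is hard at tip height of about 101 mm, so the cover is on its stop. Retreating upward.

Request:
drive_tool(commands="0 0 0.06 0 0 0 0;0 0 0.1 0 0 0 0;0 0 0.2 0 0 0 0;0 0 0.3 0 0 0 0;-0.1 -0.1 0.3 0 0 0 0;-0.1 -0.25 0.3 0 0 0 0;-0.1 -0.35 0.1 0 0 0 0;-0.1 -0.35 0 0 0 0 0;-0.1 -0.35 0 0 0 0 0;-0.1 -0.35 0 0 0 0 0;0 -0.35 0 0 0 0 0;0 -0.35 0 0 0 0 0;0 -0.3 0 0 0 0 0;0 -0.15 0 0 0 0 0;0 0 0 0 0 0 0;0 0 0 0 0 0 0")

```text
time_s: 34.68
eef_pos: [456.5, -55.1, 212.8]
ee_rot: [-0.001, 0.647, 0.763, -0.0]
force: [-0.1, 0.3, 0.5]
grip_width: -0.002
grip_force: 0.0
```

```bash
cat >> cv.py <<'E'
# same edge score in the top picture, plus the shaft/spool check
h=cv2.GaussianBlur(cv2.cvtColor(T["pixels"],cv2.COLOR_BGR2GRAY),(3,3),0).astype(float)
r=[]
for f in np.arange(0,1.0,.05):
    P=np.array([W(54-112*np.cos(f),y,98.5+112*np.sin(f)) for y in np.linspace(-47,47,25)]);q=proj(T,P);d=q[-1]-q[0];d/=np.linalg.norm(d);k=np.array([-d[1],d[0]])
    g=[cv2.remap(h,(q+o*k)[:,:1].astype(np.float32),(q+o*k)[:,1:].astype(np.float32),1)[:,0] for o in(-3,0,3)]
    r.append((round(float(np.median(np.abs(2*g[1]-g[0]-g[2]))),1),round(f,2)))
print(sorted(r)[::-1][:5])
a=np.array([-.167,.986,0]);G=np.array([548.8,137.6,62.4]);prof(G,a,(S,T),(20,150,186,192));look(G,a)
print([(n,[(np.round(b["position"]).tolist(),round(b["confidence"],2)) for b in boxes_of(T,n)[:2]]) for n in("narrow_spool","jar_a","tin","scoop","scissors","tape","gift_box")] if 0 else "")
E
python3 cv.py
```

```text
34.68 tcp [456.5 -55.1 212.8] G [456.6 -55.1 250.8] sh [-0.164  0.987  0.001] col [445.6  10.8 250.8] tip [426.  129.2 250.9] F [-0.1  0.3  0.5] M [ 0.01  0.01 -0.02] w -0.002
disp x,y of finger -123.2 -271.7 tip z 231.8
cover [[([231.2, 267.0], 0.84)], [([214.2, 217.6], 0.94), ([246.7, 214.4], 0.49)]]
[(np.float64(63.55859375), np.float64(0.0)), (np.float64(59.93359375), np.float64(0.15)), (np.float64(51.345703125), np.float64(0.1)), (np.float64(28.263671875), np.float64(1.1)), (np.float64(24.67578125), np.float64(0.05))]
[(52.0, np.float64(0.3)), (45.4, np.float64(0.25)), (43.0, np.float64(0.35)), (34.4, np.float64(0.0)), (27.6, np.float64(0.05))]
20 [250. 247.] [215, 213, 212, 214, 203, 149, 57, 16, 15, 16, 16, 39, 116, 187, 213, 215, 216, 217, 217]
150 [215. 292.] [129, 120, 112, 110, 111, 111, 109, 108, 132, 159, 172, 163, 143, 137, 139, 139, 134, 134, 139]
186 [205. 305.] [208, 211, 210, 209, 206, 203, 189, 156, 143, 158, 173, 184, 196, 205, 209, 209, 209, 209, 207]
192 [203. 307.] [204, 208, 210, 210, 211, 210, 209, 206, 204, 201, 205, 208, 210, 210, 209, 208, 208, 208, 209]
20 [246. 216.] [116, 105, 99, 96, 95, 88, 61, 31, 27, 30, 32, 48, 82, 100, 103, 106, 107, 105, 101]
150 [201. 222.] [177, 175, 172, 168, 168, 170, 177, 177, 178, 181, 183, 184, 189, 186, 183, 180, 180, 180, 181]
186 [188. 224.] [179, 177, 176, 176, 180, 183, 178, 167, 145, 149, 157, 161, 176, 179, 176, 177, 178, 178, 176]
192 [186. 224.] [183, 181, 179, 179, 181, 182, 182, 179, 177, 178, 178, 179, 179, 179, 180, 180, 179, 178, 178]
```

```bash
python3 -c "
from rig import finish_job
print(finish_job())"
```

```text
the job is handed in; nothing more can be done
None
```

I handed the job in at about 35 s: the loaded spindle is back in both slots with its handle on the same side, and the cover is pushed down to a hard stop. My checks say it worked, but the hand-in returned no verdict, and I didn't re-measure the narrow spool or the other things on the counter.

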